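# Close and lock the culture chamber

## Robot

A 6-joint arm with a two-finger parallel gripper is mounted at the origin on a cart in front of the work surface, level with it; the furniture and walls round the work are solid. World frame = base frame: x ahead of the robot, y to its left, z up, the work surface at z = 0. Lengths are in m, angles in rad, forces in N, time in s.
With the tool pointing down it reaches from about 0.375 to 0.75 m from the base axis. Payload 9 kg.
Tool frame: the origin (TCP) lies on the centre line of the jaws, within the pads' length; the fingertips stand manip.tips_ahead ahead of it and the grasp point (between the pads) lies 6 mm ahead of it (manip.tips_ahead is the distance from the TCP to the fingertips, in m); z points along the fingers, x is the direction in which the jaws open and shut, and the axes are right-handed (so a half turn about z gives the same grasp; the last joint's range is limited). The gripper opens to 85 mm and grips with 20 to 120 N. Pads are 22 mm wide; open, the fingers measure 114 mm over their backs; the gripper's body (76 mm by 85 mm) begins 54 mm behind the grasp point. The pads swing forward as they close: fully open they stand 13 mm farther back than shut.
Start: joints at [-1.542, 0.104, 0.097, 1.564, 0, 1.353], TCP at [0.147, -0.582, 0.226] pointing down, gripper open.
Joint ranges: [-2.99, 2.99], [-0.84, 1.86], [-1.1, 1.16], [-1.84, 2.11], [-1.51, 1.56], [-3.14, 3.14]. Speed limits (rad/s): [2.22, 2.22, 2.57, 3.14, 3.14, 3.14].

## Interface

Orientations are given as a rotation vector (axis times angle).
In Python, from rig import status, eyes, manip gives the robot as it stands.
- The arm moves only by the tool jog_arm, never from a script. Its argument "deltas" is a list of rows, each a list of 7 numbers: the shift along the tool's x, y, z in cm, then the turn, a rotation vector about the tool's x, y, z in degrees, then the opening in per cent of the stroke, from 0 (shut) to 100 (fully open). A call has 1 to 10 rows; each row is the pose to reach, as a shift and turn from the pose commanded when the call began, along the tool's axes at that moment; what a row does not reach only later rows make up. A row lasts 1/10 s, in which the tool goes at most 50 mm and 8.59 degrees, less where a joint would pass 70% of its speed; a pose out of reach is approached as far as the arm can. A call with a gripper value outside its range is refused whole. The fingers move at their own pace and stop on an object; "grip_force" is the grip in N (left out, the last holds). Time passes only in rows, so rows that repeat a pose let the fingers close. It gives the time, the measured TCP pose, the force and the opening at its end, in the units of the state.
- status.sense(): the state, without advancing time (a new reading comes with each control period).
- eyes.capture(name): name is "scene" or "top"; returns a dict with "img" (420x560x3 uint8, red, green, blue), "fx", "fy", "cx", "cy" (pixels), "xyz" and "attitude" of the camera in the world. Camera axes: x right, y down, z forward; pixel columns grow to the right and rows downward; lengths in m; the calibration is good to about 2 mm. A picture is of the moment at which its call begins. There is no depth.
- manip.finish_job(): hands the job in, once; it reports no verdict.
The state is a dict: "time": time; "q": joint angles; "qvel": joint speeds; "joint_efforts": joint torques, N m; "eef_pos": TCP position; "tool_rot": TCP orientation; "wrist_force": force on the tool from outside, world axes, zero at the start; "torque": the same for the moment, N m; "grip_width": finger opening in m.
Only numpy, scipy, OpenCV 4.12 (cv2) and the standard library are available. Lean on these libraries where they do the work, as an engineer would, in place of code of your own. Each camera call takes 0.05 s, during which the arm holds its last target.

## Task

Close the culture chamber over its plates: lower the clear lid gently until it lies fully down. Then press the red lever down on its spring and, keeping it pressed, push it round clockwise about a quarter turn until it comes up against its end stop, and let it go so that it springs up into its locked detent. Do not slam the lid or force the latch, and leave the other things on the bench where they are.

Things in the scene. Friction and masses are not known exactly. Their poses are not given: they have to be found in the camera images.
- chamber: clear plastic culture chamber standing on the bench, too heavy to shift, 250 mm wide, 180 mm deep, 100 mm tall to its rim, dish stacks inside. Origin: centre of its underside; its x points to the back (lid hinge), y to its left seen from the front, z up. A dark latch housing is fixed to the middle of its front wall
- lid (a joint): angle of the lid (rad): 0 = lying fully down on the rubber gasket of the rim (a firm stop), grows as the lid opens upward about its back edge, up to 1.5. The hinge is stiff: the lid stays wherever it is left, and takes 1 to 6 N at its front edge to swing down
- lid_corner (a point): point on the outer (upper) face of the lid, on its grey front rail, at the left front corner, 182 mm from the hinge axis and 12 mm above it when closed, 12 mm in from the front edge and 35 mm in from the side edge; a free place to push the lid. Its z axis is the outward normal of the lid's face. Lid pane 8 mm, at the rail 12 mm thick
- lid_hinge_left (a point): fixed point on the lid's hinge axis, level with lid_corner along the axis; 98 mm behind the chamber's centre, 104 mm above the bench, 95 mm to the left. Axes as the chamber's
- latch_axis (a point): point of the lid on the turning axis of the latch, at the height of the lever's flat top while the lever is up; 220 mm from the hinge axis towards the front, at mid-width. With the lid down it is 137 mm above the bench. z along the axis, away from the lid
- lever_pad (a point): place to press: on the flat top of the red lever, 72 mm out from the latch axis. x points outward along the lever, z up from its top. The lever is 117 mm long beyond its axis and 38 mm wide; an upright fence (6 mm thick, 14 mm higher than the flat top, from 21 to 99 mm out from the axis) stands along the edge that leads when turning clockwise, its inner face 15.5 mm from this point on the lever's -y side; a closed gripper tip pressing on the flat can push the fence
- latch_turn (a joint): turn of the lever (rad), clockwise seen from above positive: about 0 = open (lever points over the lid to the hinge). The locked detent and the end stop just behind it were set by hand and lie somewhere between 1.15 and 2.0; they cannot be seen, only felt. Press and push together above 35 N force the latch; about 8 N against the stop is plenty. With the lever up it is blocked at some angle between 0.25 and 1.0. Turning takes about 2 N at the pad
- latch_press (a joint): how far the lever and its stud are pressed in along the axis (m): 0 = up, 0.010 = bottomed. Spring: 4 N at 0, 12 N at 0.010. Turning needs at least 0.006 throughout; let go in the locked detent it springs back up and is held at 0.002; let go too early it hangs at 0.006, not locked
- beaker: bystander: clear beaker, 90 mm across, 133 mm tall, origin under its centre
- amber_bottle: bystander: amber bottle with black cap, 64 mm across, 135 mm tall, origin under its centre
- white_bottle: bystander: small white bottle with blue cap, 36 mm across, 75 mm tall, origin under its centre
- dish_stack: bystander: stack of dishes, 60 mm across, 45 mm tall, origin under its centre
- plastic_cup: bystander: grey plastic cup, 120 mm across, 163 mm tall, origin under its centre

How it is judged:
By the outcome, as a careful person would: the job done as asked, in the order asked, and still so for the second after the job is handed in, with the robot touching nothing.
It also fails if it takes over 64 s, if anything falls off the work surface, if the arm or the gripper's body presses on something with over 40 N, if the wrist force passes 120 N, or if a joint passes its speed limit or range.

## Working session

There is one attempt and no reset: what is moved stays moved. The work goes in short steps, Python scripts to look and compute and a tool call to move; the robot and the scene stay as the last step left them, time stands still between calls to the robot, and variables do not carry over. Pictures are saved under pics/ and viewed, and the job is handed in when it is done.

Besides the shell and the picture viewer there is one more tool, called after "Call:" in YAML: its name, and indented under it one key for each argument. jog_arm: Moves the arm, as the interface text tells. Its arguments: {"type":"object","properties":{"deltas":{"type":"array","items":{"type":"array","items":{"type":"number"}}},"grip_force":{"type":"number"}},"required":["deltas"]}

```bash
ls; mkdir -p pics; python3 - <<'E'
from rig import status, eyes, manip
import cv2
s=status.sense()
for k,v in s.items(): print(k,v)
print(manip.tips_ahead)
for n in ("scene","top"):
    c=eyes.capture(n); print(n,c["fx"],c["fy"],c["cx"],c["cy"],c["xyz"],c["attitude"])
    cv2.imwrite(f"pics/{n}0.png",c["img"][:,:,::-1])
E
```

```text
pics
time 0.0
q [-1.54170104e+00  1.04672046e-01  9.64846688e-02  1.56391759e+00
  2.28117095e-05  1.35311191e+00]
qvel [-0.00045543 -0.00108353  0.00259092  0.00068612 -0.00132788  0.00103237]
joint_efforts [-1.75158082e-03 -5.56926012e+01  5.03654051e+01  1.68085221e-02
 -4.49260651e-04  1.06401271e-05]
eef_pos [ 0.14658474 -0.58147049  0.22534677]
tool_rot [-2.47715341e+00  1.93051488e+00  1.28219163e-03]
wrist_force [ 0.5311428  -0.45325447  0.58330274]
torque [-0.00512376  0.01663508  0.00650902]
grip_width 0.08573846596544948
0.025
scene 428.1647602581878 428.1647602581878 281.7919683779762 205.74696049215032 [-0.04076953  0.61263647  1.05070902] [-1.02674835  2.49101977 -0.96034024]
top 509.42680499277407 509.42680499277407 279.2189746621989 206.69293227117655 [0.332799   0.01460778 1.94852144] [-2.12919647  2.17493852 -0.13996963]
```

View pics/scene0.png

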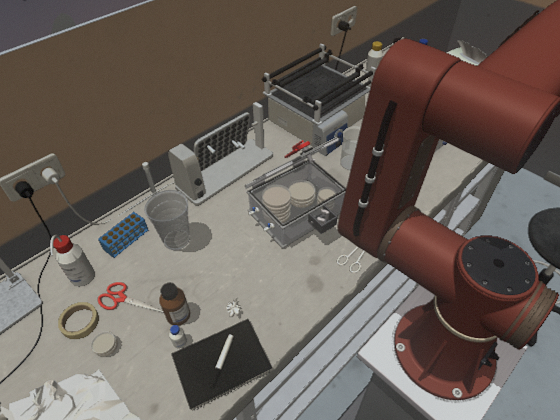

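View pics/top0.png

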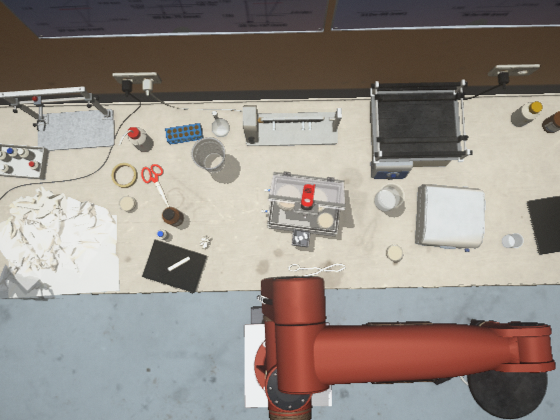

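```bash
python3 - <<'E'
import cv2
a=cv2.imread("pics/top0.png")[160:255,250:360]; cv2.imwrite("pics/top0c.png",cv2.resize(a,None,fx=6,fy=6,interpolation=cv2.INTER_CUBIC))
a=cv2.imread("pics/scene0.png")[130:255,235:365]; cv2.imwrite("pics/scene0c.png",cv2.resize(a,None,fx=4.7,fy=4.7,interpolation=cv2.INTER_CUBIC))
E
```

```text
(no output)
```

View pics/top0c.png

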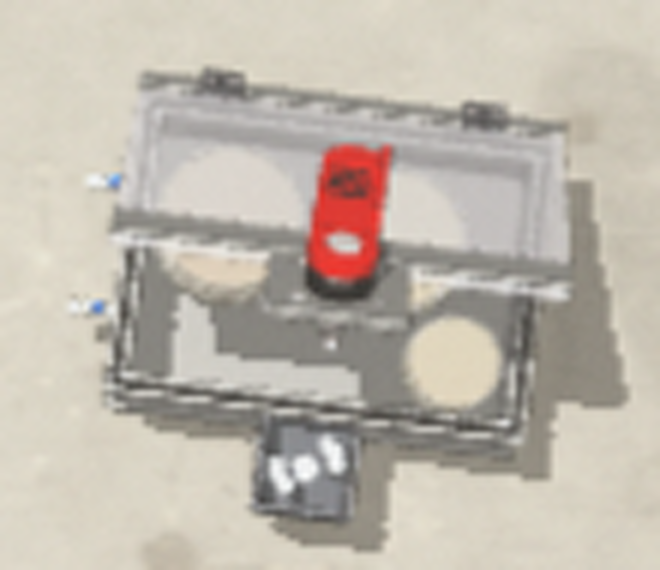

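View pics/scene0c.png

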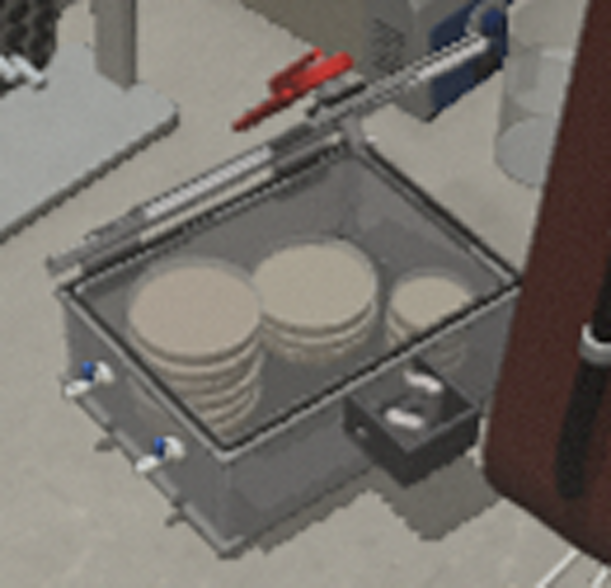

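```bash
cat > h.py <<'E'
import numpy as np, cv2
from scipy.spatial.transform import Rotation as R
CAM={"scene":(428.1647602581878,281.7919683779762,205.74696049215032,[-0.04076953,0.61263647,1.05070902],[-1.02674835,2.49101977,-0.96034024]),
"top":(509.42680499277407,279.2189746621989,206.69293227117655,[0.332799,0.01460778,1.94852144],[-2.12919647,2.17493852,-0.13996963])}
def proj(n,p):
    f,cx,cy,t,a=CAM[n]; q=R.from_rotvec(a).inv().apply(np.atleast_2d(p)-t)
    return np.c_[f*q[:,0]/q[:,2]+cx, f*q[:,1]/q[:,2]+cy]
def ray(n,uv,z):
    f,cx,cy,t,a=CAM[n]; d=R.from_rotvec(a).apply([(uv[0]-cx)/f,(uv[1]-cy)/f,1]); return t+d*(z-t[2])/d[2]
def lidpt(r,y,h,th): # chamber frame
    return np.array([0.098-r*np.cos(th)+h*np.sin(th), y, 0.104+r*np.sin(th)+h*np.cos(th)])
def world(pose,p):
    x,y,w=pose; return R.from_euler('z',w).apply(np.atleast_2d(p))+[x,y,0]
E
python3 - <<'E'
from h import *
from scipy.optimize import least_squares
T=lambda u,v:(250+u/6-.4,160+v/6-.4)
S=lambda u,v:(235+u/4.7-.4,130+v/4.7-.4)
obs=[("top",T(110,390),('r',-.09,.125)),("top",T(520,433),('r',-.09,-.125)),
("scene",S(225,455),('r',-.09,.125)),("scene",S(520,285),('r',-.09,-.125)),("scene",S(65,290),('r',.09,.125)),
("top",T(113,232),('l',.194,.130,.012)),("top",T(570,290),('l',.194,-.130,.012)),
("scene",S(50,265),('l',.194,.130,.006))]
def f(p,full=False):
    out=[]
    for n,uv,m in obs:
        q=np.array([m[1],m[2],.1]) if m[0]=='r' else lidpt(m[1],m[2],m[3],p[3])
        out.append(proj(n,world(p[:3],q))[0]-np.array(uv))
    return np.array(out) if full else np.ravel(out)
r=least_squares(f,[.5,-.03,0,1.1],loss='soft_l1'); print(r.x); print(f(r.x,True).round(1))
p=r.x
print("front housing/latch axis", world(p[:3],lidpt(.22,0,.033,p[3])), world(p[:3],lidpt(.22,0,.033,0)))
print("corner",world(p[:3],lidpt(.182,.095,.012,p[3])),world(p[:3],lidpt(.182,.095,.012,0)))
print("pad closed",world(p[:3],lidpt(.22-.072,0,.033,0)), "hinge", world(p[:3],[.098,.095,.104]))
for n in ("top","scene"):
    img=cv2.imread(f"pics/{n}0.png"); k=6 if n=="top" else 4.7; o=(250,160) if n=="top" else (235,130)
    a=img[160:255,250:360] if n=="top" else img[130:255,235:365]
    a=cv2.resize(a,None,fx=k,fy=k,interpolation=cv2.INTER_CUBIC)
    def pl(pts,c):
        uv=(proj(n,world(p[:3],pts))+.5-o)*k; cv2.polylines(a,[uv.astype(np.int32)],True,c,1)
    pl([[x,y,.1] for x,y in((-.09,.125),(-.09,-.125),(.09,-.125),(.09,.125))],(0,255,0))
    pl([lidpt(rr,y,.012,p[3]) for rr,y in((.194,.13),(.194,-.13),(0,-.13),(0,.13))],(255,0,0))
    # lever flat top
    pl([lidpt(rr,y,.033,p[3]) for rr,y in((.22,.019),(.22,-.019),(.22-.117,-.019),(.22-.117,.019))],(255,255,0))
    cv2.imwrite(f"pics/{n}0fit.png",a)
E
```

```text
[ 0.58718115 -0.07616541 -0.13770409  0.85073091]
[[-0.5 -0.5]
 [-0.5  0.3]
 [-0.1  0.2]
 [ 1.1 -1.4]
 [-1.2 -0.3]
 [-1.2  0.7]
 [-0.2 -0.1]
 [20.9 -9.7]]
front housing/latch axis [[ 0.56512465 -0.07310879  0.29114909]] [[ 0.46633603 -0.05941855  0.137     ]]
corner [[0.58734894 0.01971923 0.248734  ]] [[0.51701689 0.02946592 0.116     ]]
pad closed [[ 0.53765446 -0.06930194  0.137     ]] hinge [[0.69729404 0.00448291 0.104     ]]
```

View pics/top0fit.png

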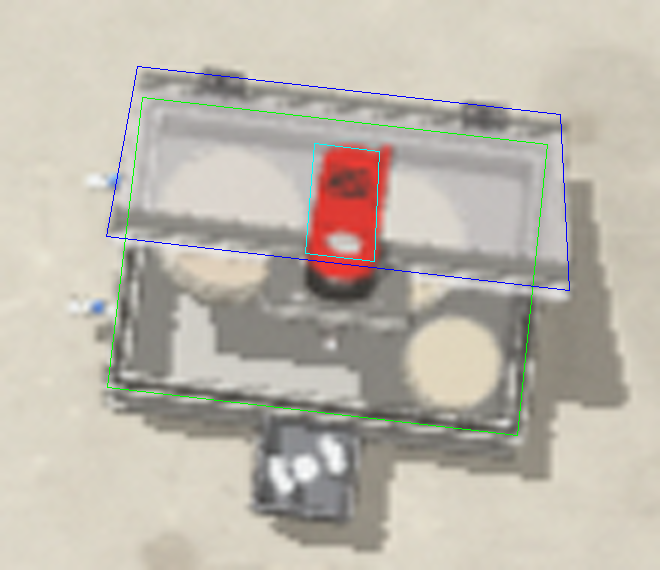

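View pics/scene0fit.png

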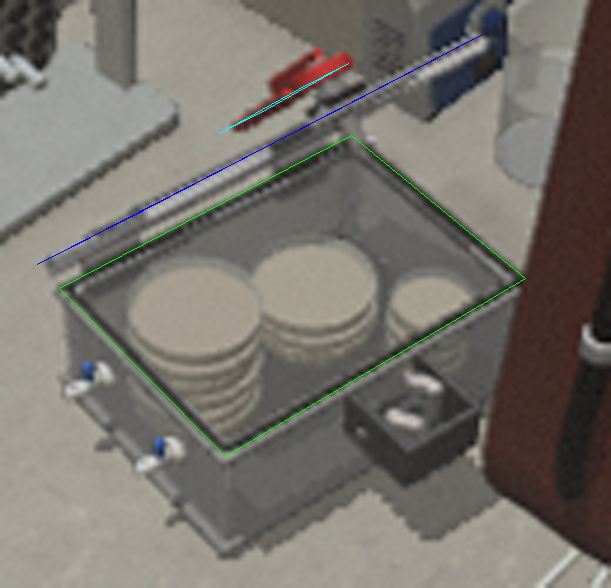

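```bash
cat >> h.py <<'E'
def deltas(pos,rot):
    from rig import status
    s=status.sense(); A=R.from_rotvec(s["tool_rot"]); B=rot
    d=A.inv().apply(np.array(pos)-s["eef_pos"])*100
    w=(A.inv()*B).as_rotvec()*180/np.pi
    print("t",round(s["time"],2),"pos",s["eef_pos"].round(4),"F",np.round(s["wrist_force"],2),"q6",s["q"].round(2),"w",s["grip_width"])
    print("shift cm",d.round(2),"turn deg",w.round(1))
def down(yaw): # tool z down, tool x at heading yaw
    return R.from_matrix(np.c_[[np.cos(yaw),np.sin(yaw),0],[np.sin(yaw),-np.cos(yaw),0],[0,0,-1]])
P=[0.58718115,-0.07616541,-0.13770409]
TH0=0.8507
E
python3 - <<'E'
from h import *
from rig import status
s=status.sense(); print(R.from_rotvec(s["tool_rot"]).as_matrix().round(2))
w=P[2]
for yaw in (w+np.pi/2,w-np.pi/2,w,w+np.pi):
    deltas([0.60,0.02,0.40],down(yaw))
for n,uv,z in (("r388",(388,212),0),("210",(210,165),0),("scissors",(318,268),0)): print(n,ray("top",uv,z))
E
```

```text
[[ 0.24 -0.97 -0.  ]
 [-0.97 -0.24  0.  ]
 [-0.   -0.   -1.  ]]
t 0.1 pos [ 0.1466 -0.5815  0.2254] F [ 0.3  -0.43 -1.05] q6 [-1.54  0.1   0.1   1.56  0.    1.35] w 0.08563735945145833
shift cm [-47.27 -58.67 -17.39] turn deg [-1.00e-01 -0.00e+00 -1.58e+02]
t 0.1 pos [ 0.1466 -0.5815  0.2254] F [ 0.3  -0.43 -1.05] q6 [-1.54  0.1   0.1   1.56  0.    1.35] w 0.08563735945145833
shift cm [-47.27 -58.67 -17.39] turn deg [-0.   0.1 22. ]
t 0.1 pos [ 0.1466 -0.5815  0.2254] F [ 0.3  -0.43 -1.05] q6 [-1.54  0.1   0.1   1.56  0.    1.35] w 0.08563735945145833
shift cm [-47.27 -58.67 -17.39] turn deg [ -0.1   0.  -68. ]
t 0.1 pos [ 0.1466 -0.5815  0.2254] F [ 0.3  -0.43 -1.05] q6 [-1.54  0.1   0.1   1.56  0.    1.35] w 0.08563735945145833
shift cm [-47.27 -58.67 -17.39] turn deg [1.00e-01 1.00e-01 1.12e+02]
r388 [ 0.56181776 -0.40241421  0.        ]
210 [0.76133199 0.28252604 0.        ]
scissors [ 0.35349925 -0.12637869  0.        ]
```

Call:
jog_arm:
  deltas:
    - [0,0,-5,0,0,0,0]
    - [0,0,-10,0,0,0,0]
    - [0,0,-15,0,0,0,0]
    - [-4,-5,-17.4,0,0,-8,0]
    - [-8,-10,-17.4,0,0,-16,0]
    - [-12,-15,-17.4,0,0,-24,0]
    - [-16,-20,-17.4,0,0,-32,0]
    - [-20,-25,-17.4,0,0,-40,0]
    - [-24,-30,-17.4,0,0,-48,0]
    - [-28,-35,-17.4,0,0,-56,0]

```text
time: 1.1
eef_pos: [0.3569, -0.3039, 0.3998]
tool_rot: [3.096, -0.533, 0.0]
wrist_force: [0.4, -0.5, -0.1]
grip_width: -0.0001
```

```bash
python3 - <<'E'
from h import *
deltas([0.60,0.02,0.40],down(P[2]+np.pi/2))
E
```

```text
t 1.1 pos [ 0.3569 -0.3039  0.3998] F [ 0.37 -0.55 -0.12] q6 [-0.99 -0.17  0.15  1.89  0.    0.93] w -7.500151274216341e-05
shift cm [ 1.207e+01 -3.866e+01 -2.000e-02] turn deg [   0.    -0.  -101.7]
```

Call:
jog_arm:
  deltas:
    - [1.5,-4.5,0,0,0,-8.5,0]
    - [3,-9,0,0,0,-17,0]
    - [4.5,-13.5,0,0,0,-25.5,0]
    - [6,-18,0,0,0,-34,0]
    - [7.5,-22.5,0,0,0,-42.5,0]
    - [9,-27,0,0,0,-51,0]
    - [10.5,-31.5,0,0,0,-59.5,0]
    - [11.5,-36,0,0,0,-68,0]
    - [12,-38.5,0,0,0,-76.5,0]
    - [12,-38.6,0,0,0,-85,0]

```text
time: 2.1
eef_pos: [0.6012, 0.0196, 0.3985]
tool_rot: [-2.638, -1.703, 0.002]
wrist_force: [-0.5, 0.1, 0.2]
grip_width: -0.0003
```

```bash
python3 - <<'E'
from h import *
deltas([0.60,0.02,0.40],down(P[2]+np.pi/2))
from rig import eyes
for n in ("scene","top"):
    c=eyes.capture(n); a=c["img"][:,:,::-1]
    a=a[140:260,230:370] if n=="top" else a[60:240,200:400]
    cv2.imwrite(f"pics/{n}1.png",cv2.resize(a,None,fx=5 if n=="top" else 3.3,fy=5 if n=="top" else 3.3,interpolation=cv2.INTER_CUBIC))
E
```

```text
t 2.1 pos [0.6012 0.0196 0.3985] F [-0.45  0.08  0.21] q6 [-0.18  0.25  0.58  1.9   0.    0.24] w -0.0003357758066661965
shift cm [-0.01 -0.13 -0.15] turn deg [ -0.1  -0.  -16.4]
```

View pics/scene1.png

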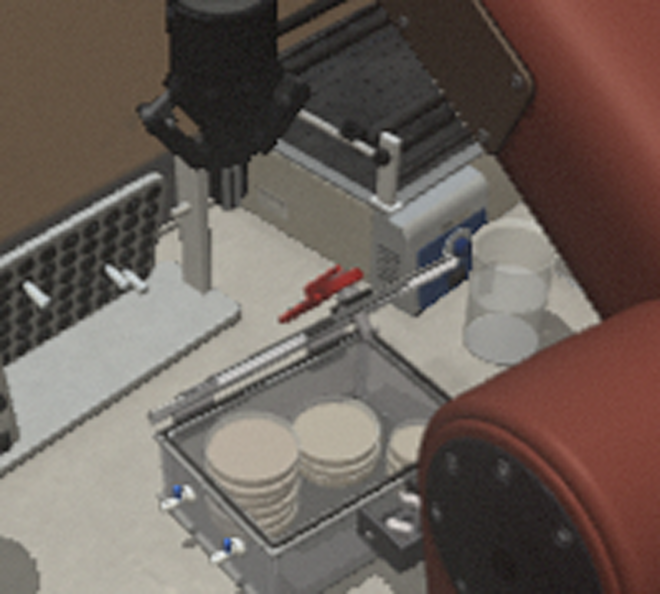

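View pics/top1.png

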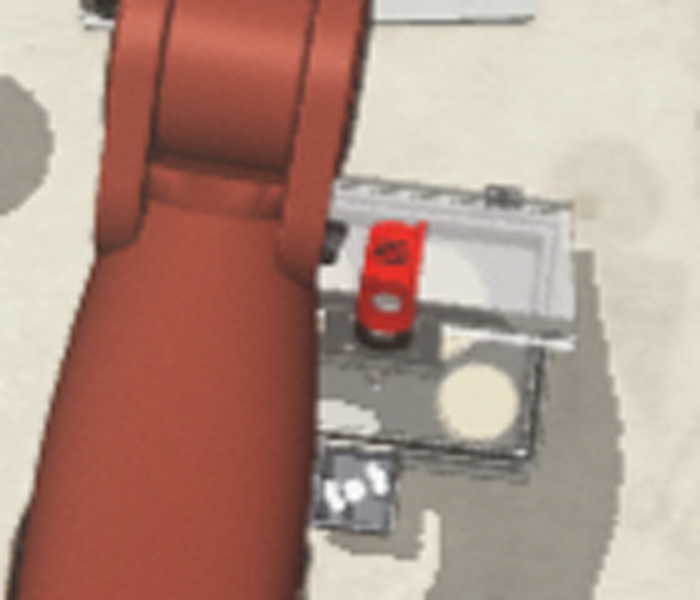

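Call:
jog_arm:
  deltas:
    - [0,-0.3,3,0,0,-8,0]
    - [0,-0.3,6,0,0,-16.4,0]
    - [0,-0.3,9,0,0,-16.4,0]
    - [0,-0.3,10.5,0,0,-16.4,0]
    - [0,-0.3,10.5,0,0,-16.4,0]

```text
time: 2.7
eef_pos: [0.5961, 0.0173, 0.2923]
tool_rot: [-2.382, -2.043, 0.004]
wrist_force: [0.2, -0.3, 0.4]
grip_width: 0.0002
```

```bash
python3 - <<'E'
from h import *
from rig import status
w=P[2]
deltas([0.598,0.018,0.290],down(w+np.pi/2))
s=status.sense()
def tgt(th): return world(P,lidpt(.182,.095,.012,th)+[.011,0,.025])[0]
A=R.from_rotvec(s["tool_rot"])
for th in np.arange(.92,-.03,-.04): print(round(th,2),(A.inv().apply(tgt(th)-s["eef_pos"])*100).round(2))
E
```

```text
t 2.7 pos [0.5961 0.0173 0.2923] F [ 0.21 -0.35  0.41] q6 [-0.19  0.13  0.24  1.69 -0.   -0.04] w 0.00021774151213768377
shift cm [0.1  0.18 0.23] turn deg [-0.2 -0.  -0.9]
0.92 [0.14 1.23 1.12]
0.88 [0.13 0.63 1.54]
0.84 [0.12 0.05 1.98]
0.8 [ 0.11 -0.51  2.44]
0.76 [ 0.1  -1.05  2.93]
0.72 [ 0.09 -1.58  3.44]
0.68 [ 0.09 -2.08  3.96]
0.64 [ 0.08 -2.56  4.51]
0.6 [ 0.07 -3.02  5.08]
0.56 [ 0.06 -3.46  5.66]
0.52 [ 0.06 -3.87  6.26]
0.48 [ 0.05 -4.26  6.88]
0.44 [ 0.05 -4.62  7.51]
0.4 [ 0.04 -4.96  8.16]
0.36 [ 0.04 -5.27  8.82]
0.32 [ 0.03 -5.56  9.49]
0.28 [ 0.03 -5.82 10.17]
0.24 [ 0.02 -6.05 10.87]
0.2 [ 0.02 -6.25 11.57]
0.16 [ 0.02 -6.43 12.28]
0.12 [ 0.02 -6.57 12.99]
0.08 [ 0.02 -6.69 13.71]
0.04 [ 1.000e-02 -6.780e+00  1.443e+01]
-0.0 [ 1.000e-02 -6.840e+00  1.516e+01]
```

Call:
jog_arm:
  deltas:
    - [0.1,0.9,1.0,0,0,0,0]
    - [0.1,0.9,1.3,0,0,0,0]
    - [0.1,0.6,1.55,0,0,0,0]
    - [0.1,0.3,1.75,0,0,0,0]
    - [0.1,0.05,2.0,0,0,0,0]
    - [0.1,-0.2,2.2,0,0,0,0]
    - [0.1,-0.5,2.45,0,0,0,0]

```text
time: 3.4
eef_pos: [0.5924, 0.0196, 0.2705]
tool_rot: [2.379, 2.051, 0.0]
wrist_force: [-0.1, -0.8, -0.6]
grip_width: 0.0003
```

```bash
cat > lidrows.py <<'E'
from h import *
from rig import status, eyes
import sys
w=P[2]
s=status.sense()
def tgt(th): return world(P,lidpt(.182,.095,.012,th)+[.011,0,.025])[0]
A=R.from_rotvec(s["tool_rot"])
print("F",s["wrist_force"].round(2),"pos",s["eef_pos"].round(4))
th=float(sys.argv[1])
for i in range(10):
    th-=float(sys.argv[2]); print(round(th,3),(A.inv().apply(tgt(th)-s["eef_pos"])*100).round(2).tolist())
c=eyes.capture("scene"); a=c["img"][:,:,::-1][60:240,200:400]
cv2.imwrite(f"pics/lid{s['time']:.1f}.png",cv2.resize(a,None,fx=3.3,fy=3.3,interpolation=cv2.INTER_CUBIC)); print(f"pics/lid{s['time']:.1f}.png")
E
python3 lidrows.py .8 .03
```

```text
F [-0.14 -0.84 -0.64] pos [0.5924 0.0196 0.2705]
0.77 [-0.06, -0.54, 0.62]
0.74 [-0.06, -0.94, 0.99]
0.71 [-0.07, -1.33, 1.38]
0.68 [-0.07, -1.7, 1.77]
0.65 [-0.07, -2.07, 2.18]
0.62 [-0.08, -2.42, 2.6]
0.59 [-0.08, -2.76, 3.03]
0.56 [-0.08, -3.09, 3.46]
0.53 [-0.09, -3.4, 3.91]
0.5 [-0.09, -3.71, 4.37]
pics/lid3.4.png
```

View pics/lid3.4.png

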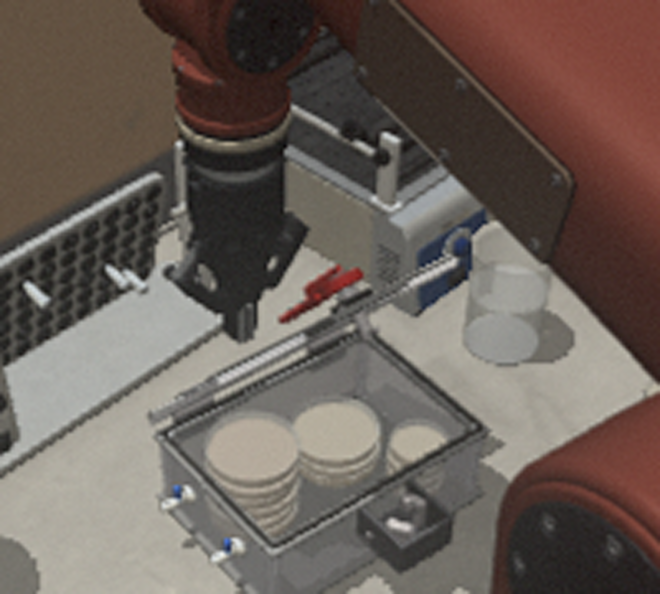

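Call:
jog_arm:
  deltas:
    - [0,-0.3,0.4,0,0,0,0]
    - [0,-0.55,0.62,0,0,0,0]
    - [0,-0.75,0.8,0,0,0,0]
    - [0,-0.95,1.0,0,0,0,0]
    - [0,-1.15,1.2,0,0,0,0]
    - [0,-1.33,1.38,0,0,0,0]

```text
time: 4.05
eef_pos: [0.5793, 0.0215, 0.2564]
tool_rot: [2.379, 2.051, -0.0]
wrist_force: [-0.6, -0.3, -0.6]
grip_width: 0.0001
```

```bash
python3 lidrows.py .71 .03
```

```text
F [-0.64 -0.31 -0.64] pos [0.5793 0.0215 0.2564]
0.68 [-0.07, -0.38, 0.37]
0.65 [-0.07, -0.74, 0.77]
0.62 [-0.08, -1.09, 1.19]
0.59 [-0.08, -1.43, 1.62]
0.56 [-0.08, -1.76, 2.06]
0.53 [-0.09, -2.08, 2.51]
0.5 [-0.09, -2.38, 2.96]
0.47 [-0.09, -2.66, 3.43]
0.44 [-0.1, -2.93, 3.91]
0.41 [-0.1, -3.19, 4.39]
pics/lid4.0.png
```

View pics/lid4.0.png

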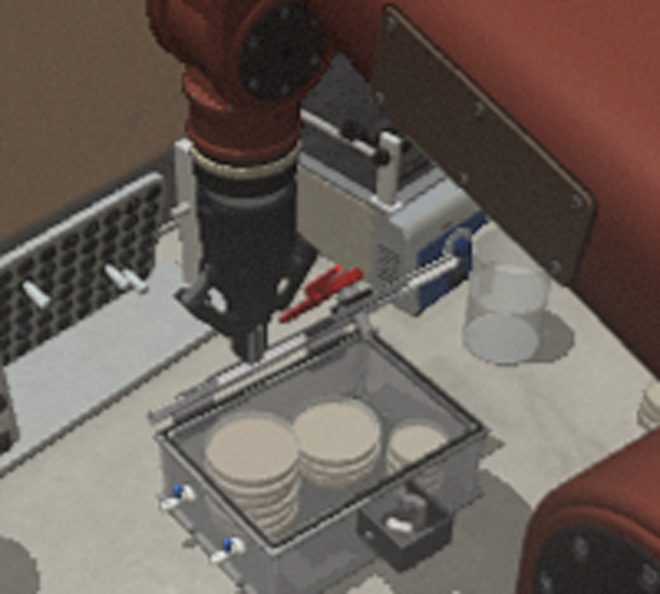

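```bash
python3 - <<'E'
from h import *
c=R.from_euler('z',-P[2]).apply(np.array(CAM["scene"][3])-[P[0],P[1],0])
dx=.098-c[0]; dz=c[2]-.104; print(c, np.arctan2(dz,dx))
for th in (.85,.8,.75,.7):
  print(th,[ (proj(n,world(P,lidpt(.194,y,.012,th)))[0]-o)*k for n,k,o in (("scene",3.3,np.array([200,60])),("top",6,np.array([250,160]))) for y in (.13,-.13)])
  print("hinge",[ (proj(n,world(P,lidpt(0,y,.0,th)))[0]-o)*k for n,k,o in (("scene",3.3,np.array([200,60])),) for y in (.13,-.13)])
s=np.array([.5793,.0215,.2314]); q=R.from_euler('z',-P[2]).apply(s-[P[0],P[1],0]); print(q, (proj("scene",s)[0]-[200,60])*3.3)
E
```

```text
[-0.7165577   0.59608317  1.05070902] 0.8602898042648442
0.85 [array([214.79906433, 377.16111527]), array([452.75342858, 254.0301116 ]), array([103.20941269, 233.85544133]), array([566.09957321, 287.3213909 ])]
hinge [array([146.46630244, 426.76810242]), array([359.88820486, 315.2875539 ])]
0.8 [array([220.45766915, 387.7169593 ]), array([457.84653467, 263.75092008]), array([101.89879075, 248.65486078]), array([563.40254723, 302.00322035])]
hinge [array([146.46630244, 426.76810242]), array([359.88820486, 315.2875539 ])]
0.75 [array([225.89602718, 398.37237847]), array([462.65466389, 273.60767126]), array([100.68132742, 262.90303403]), array([560.6980784 , 316.12031595])]
hinge [array([146.46630244, 426.76810242]), array([359.88820486, 315.2875539 ])]
0.7 [array([231.09484113, 409.08827882]), array([467.16137629, 283.56506651]), array([ 99.56000459, 276.55990198]), array([557.99484902, 329.63315288])]
hinge [array([146.46630244, 426.76810242]), array([359.88820486, 315.2875539 ])]
[-0.02121301  0.09565905  0.2314    ] [249.34406248 382.86450908]
```

```bash
python3 - <<'E'
from h import *
for s in ([.5924,.0196,.2455],[.5961,.0173,.2673],[.6012,.0196,.3735],[.5793,.0215,.2314]):
  print((proj("scene",np.array(s))[0]-[200,60])*3.3)
from rig import eyes
c=eyes.capture("scene"); a=c["img"][:,:,::-1][130:210,230:350]
cv2.imwrite("pics/z1.png",cv2.resize(a,None,fx=6.5,fy=6.5,interpolation=cv2.INTER_CUBIC))
a=cv2.imread("pics/scene0.png")[130:210,230:350]
cv2.imwrite("pics/z0.png",cv2.resize(a,None,fx=6.5,fy=6.5,interpolation=cv2.INTER_CUBIC))
c=eyes.capture("top"); a=c["img"][:,:,::-1][160:255,250:360]
cv2.imwrite("pics/z2.png",cv2.resize(a,None,fx=6,fy=6,interpolation=cv2.INTER_CUBIC))
E
```

```text
[239.68861456 361.86650922]
[237.99504946 338.93563719]
[228.19189761 234.24608409]
[249.34406248 382.86450908]
```

View pics/z1.png

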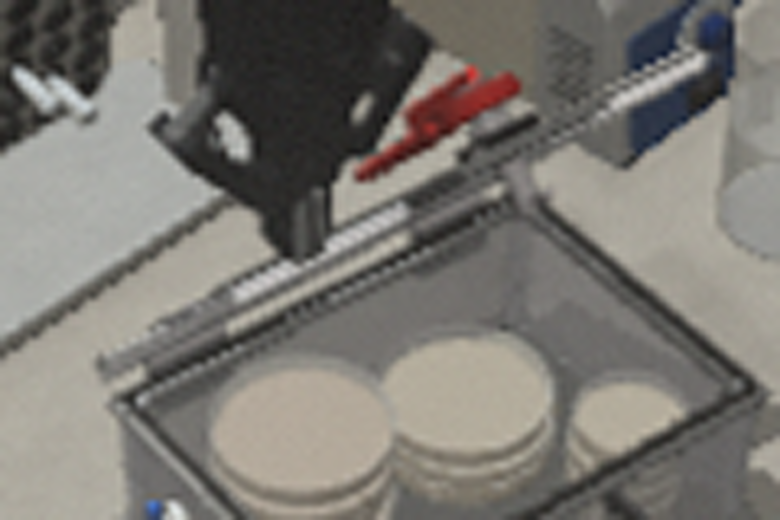

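View pics/z0.png

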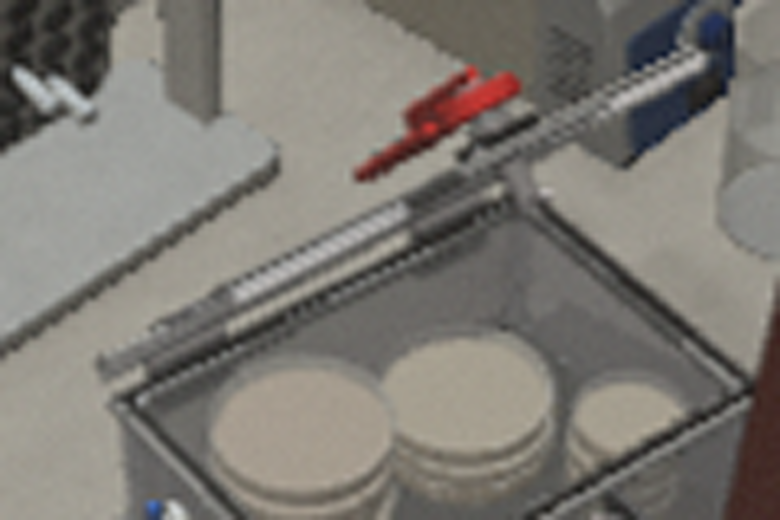

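View pics/z2.png

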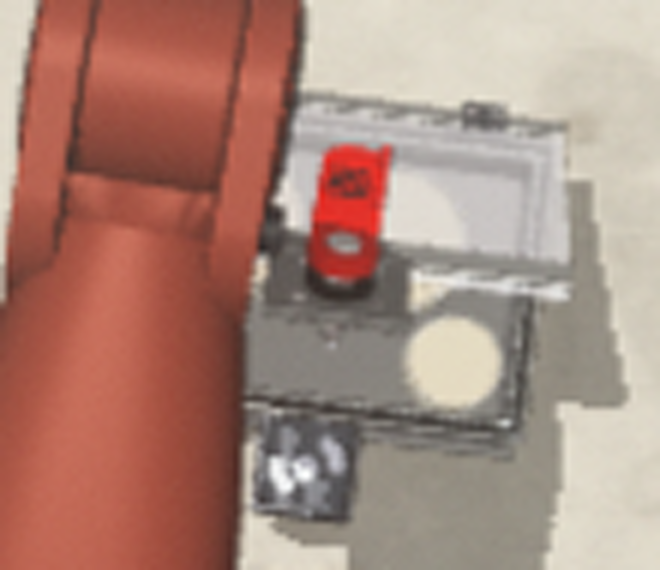

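```bash
python3 - <<'E'
from h import *
from rig import eyes,status
s=status.sense(); T=R.from_rotvec(s["tool_rot"]); 
c=eyes.capture("scene"); a=c["img"][:,:,::-1][90:210,200:350]
print(c["xyz"],c["attitude"])
a=cv2.resize(a,None,fx=5,fy=5,interpolation=cv2.INTER_CUBIC)
for z,col in ((.025,(0,255,0)),(0,(255,255,0)),(-.048,(0,255,255)),(-.1,(255,0,255)),(-.15,(0,128,255))):
    box=[s["eef_pos"]+T.apply([x,y,z]) for x,y in ((.014,.011),(-.014,.011),(-.014,-.011),(.014,-.011))] if z>=0 else [s["eef_pos"]+T.apply([x,y,z]) for x,y in ((.0425,.038),(-.0425,.038),(-.0425,-.038),(.0425,-.038))]
    uv=(proj("scene",np.array(box))+.5-[200,90])*5
    cv2.polylines(a,[uv.astype(np.int32)],True,col,1)
cv2.imwrite("pics/ov.png",a)
E
```

```text
[-0.04076953  0.61263647  1.05070902] [-1.02674835  2.49101977 -0.96034024]
```

View pics/ov.png

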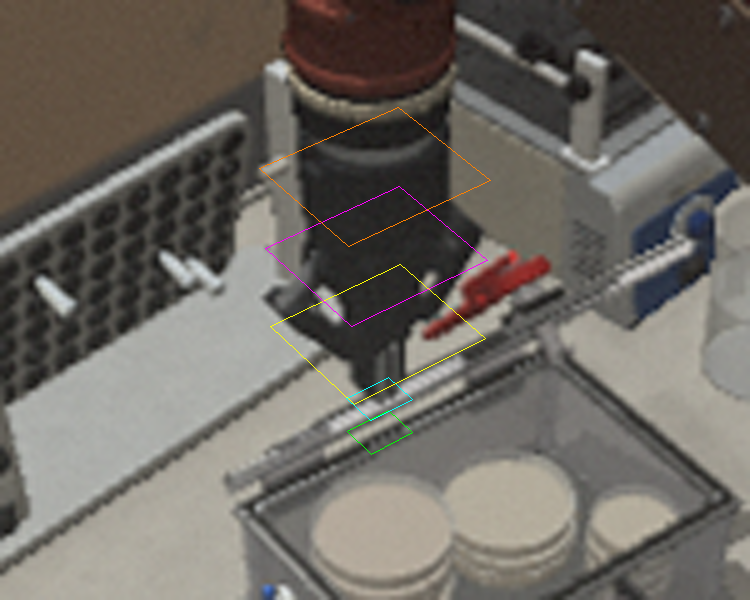

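```bash
python3 - <<'E'
from h import *
from rig import manip,status,eyes
print([a for a in dir(manip) if a[0]!='_'],manip.tips_ahead, [a for a in dir(status) if a[0]!='_'])
for n in ("scene","top"): print(n,proj(n,np.array([[0,0,0],[0,0,.1],[0,0,.3]])).round(1))
c=eyes.capture("scene"); cv2.imwrite("pics/sfull.png",c["img"][:,:,::-1])
c=eyes.capture("top"); cv2.imwrite("pics/tfull.png",c["img"][:,:,::-1])
print(status.sense()["q"])
E
```

```text
['PlanningError', 'finish_job', 'tips_ahead'] 0.025 ['sense']
scene [[443.1 348.9]
 [454.6 330.9]
 [483.6 285.7]]
top [[286.9 364.8]
 [287.2 369.8]
 [288.  381.7]]
[-1.88303623e-01  5.16748955e-02  9.80424923e-02  1.61696545e+00
 -8.51914599e-05 -4.06421981e-02]
```

View pics/sfull.png

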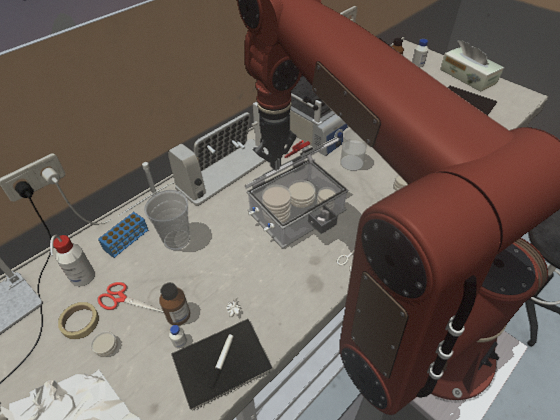

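View pics/tfull.png

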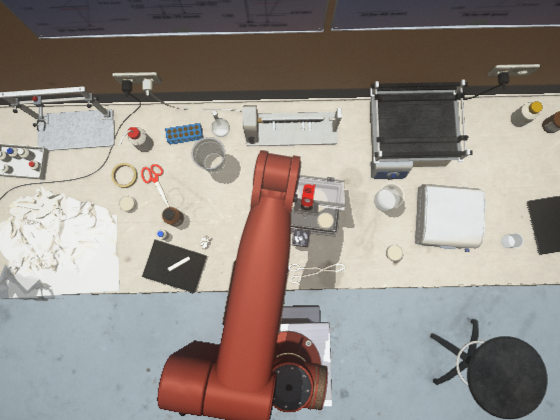

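```bash
python3 - <<'E'
import cv2
a=cv2.imread("pics/scene1.png")[120:270,150:320]; cv2.imwrite("pics/s1z.png",cv2.resize(a,None,fx=4,fy=4,interpolation=cv2.INTER_CUBIC))
a=cv2.imread("pics/lid3.4.png")[250:400,150:320]; cv2.imwrite("pics/l34z.png",cv2.resize(a,None,fx=4,fy=4,interpolation=cv2.INTER_CUBIC))
E
```

```text
(no output)
```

View pics/s1z.png

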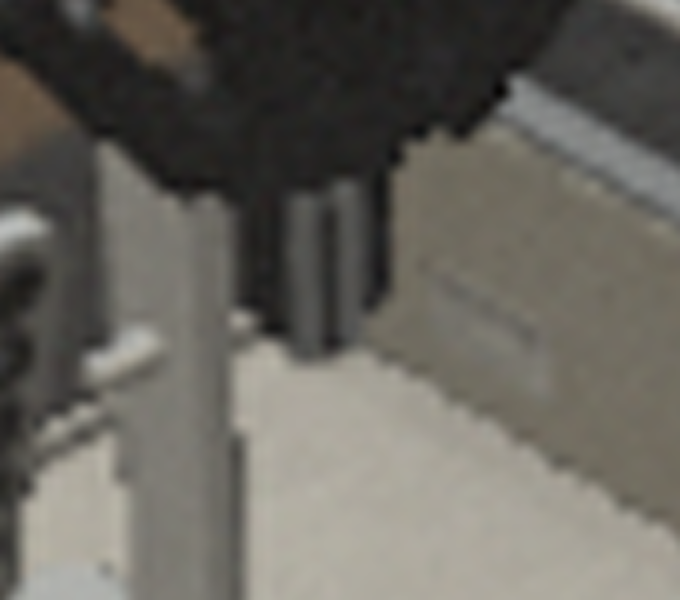

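View pics/l34z.png

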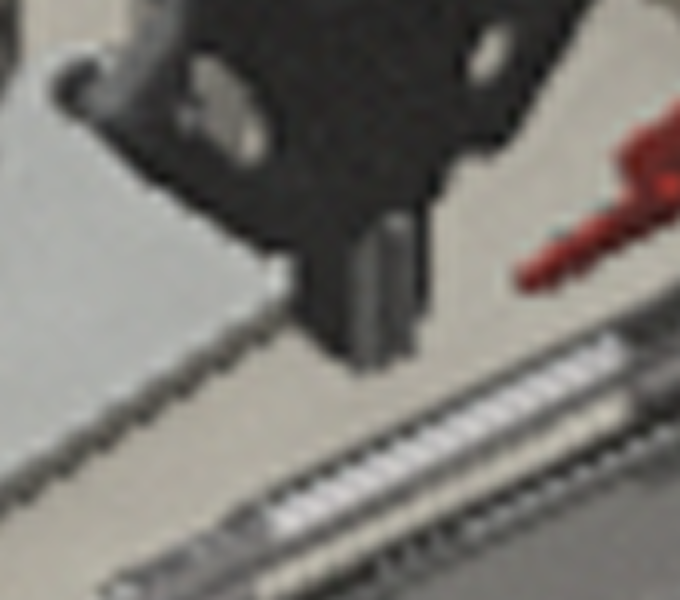

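```bash
python3 - <<'E'
from h import *
for name,uv,tcp in (("3.4",(242,342),[.5924,.0196,.2705]),("s1",(227.5,209.5),[.6012,.0196,.3985])):
    px=(200+uv[0]/3.3-.4,60+uv[1]/3.3-.4)
    tip=np.array(tcp)-[0,0,.025]
    print(name,"same-z point",ray("scene",px,tip[2]).round(3),"tip",tip)
    for z in np.arange(tip[2],tip[2]+.06,.01): print(z.round(3),ray("scene",px,z).round(3), (ray("scene",px,z)-tip)[:2].round(3))
E
```

```text
3.4 same-z point [0.611 0.001 0.246] tip [0.5924 0.0196 0.2455]
0.246 [0.611 0.001 0.246] [ 0.018 -0.019]
0.256 [0.603 0.008 0.256] [ 0.01  -0.011]
0.265 [0.594 0.016 0.265] [ 0.002 -0.004]
0.275 [0.586 0.023 0.276] [-0.006  0.004]
0.286 [0.578 0.031 0.286] [-0.014  0.011]
0.295 [0.57  0.039 0.295] [-0.022  0.019]
s1 same-z point [ 0.626 -0.002  0.373] tip [0.6012 0.0196 0.3735]
0.374 [ 0.626 -0.002  0.373] [ 0.025 -0.022]
0.384 [0.616 0.007 0.383] [ 0.015 -0.013]
0.394 [0.606 0.016 0.393] [ 0.005 -0.004]
0.404 [0.597 0.025 0.403] [-0.005  0.005]
0.414 [0.587 0.034 0.414] [-0.015  0.015]
0.424 [0.577 0.043 0.424] [-0.024  0.024]
```

```bash
python3 - <<'E'
import cv2
a=cv2.imread("pics/top1.png")[180:300,290:420]; cv2.imwrite("pics/t1z.png",cv2.resize(a,None,fx=5,fy=5,interpolation=cv2.INTER_CUBIC))
a=cv2.imread("pics/scene1.png")[60:220,110:330]; cv2.imwrite("pics/s1y.png",cv2.resize(a,None,fx=3.5,fy=3.5,interpolation=cv2.INTER_CUBIC))
E
```

```text
(no output)
```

View pics/t1z.png

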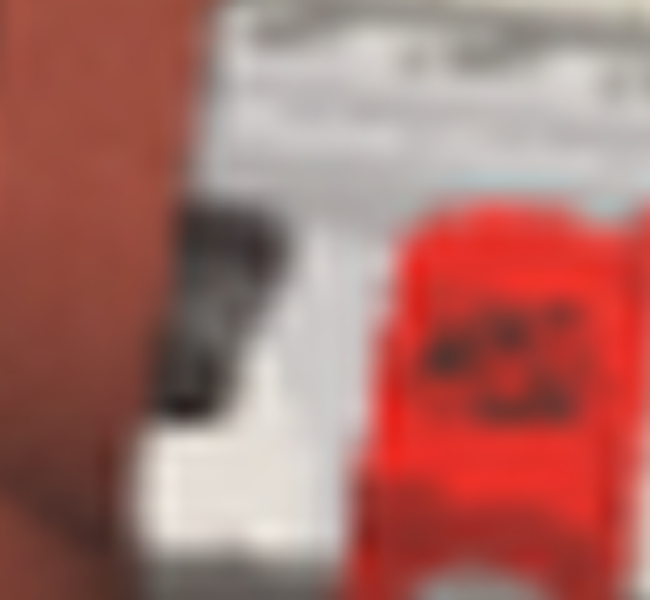

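View pics/s1y.png

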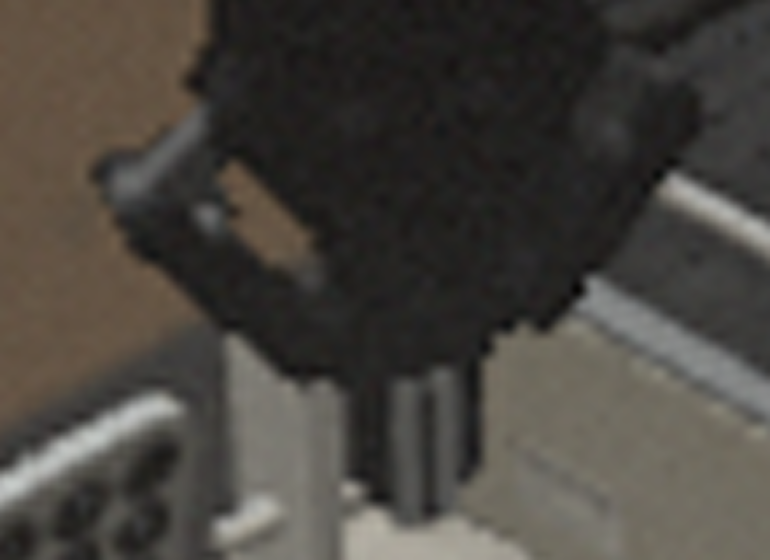

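```bash
python3 - <<'E'
from h import *
for z in np.arange(.40,.60,.02):
    a=ray("top",(297.8,188.8),z); b=ray("scene",(293,87.6),z); print(z.round(2),a.round(3),b.round(3),(a-b)[:2].round(3))
T=R.from_rotvec([-2.638,-1.703,0.002]); print(T.as_matrix().round(2)); 
E
```

```text
0.4 [ 0.593 -0.043  0.4  ] [ 0.667 -0.136  0.4  ] [-0.074  0.093]
0.42 [ 0.589 -0.042  0.42 ] [ 0.645 -0.113  0.42 ] [-0.056  0.071]
0.44 [ 0.586 -0.041  0.44 ] [ 0.624 -0.09   0.44 ] [-0.038  0.049]
0.46 [ 0.583 -0.041  0.46 ] [ 0.602 -0.067  0.46 ] [-0.019  0.026]
0.48 [ 0.579 -0.04   0.48 ] [ 0.58  -0.044  0.48 ] [-0.001  0.004]
0.5 [ 0.576 -0.039  0.5  ] [ 0.558 -0.021  0.5  ] [ 0.018 -0.018]
0.52 [ 0.573 -0.038  0.52 ] [0.537 0.002 0.52 ] [ 0.036 -0.041]
0.54 [ 0.569 -0.038  0.54 ] [0.515 0.025 0.54 ] [ 0.054 -0.063]
0.56 [ 0.566 -0.037  0.56 ] [0.493 0.048 0.56 ] [ 0.073 -0.085]
0.58 [ 0.562 -0.036  0.58 ] [0.471 0.071 0.58 ] [ 0.091 -0.107]
[[ 0.41  0.91 -0.  ]
 [ 0.91 -0.41  0.  ]
 [-0.   -0.   -1.  ]]
```

```bash
python3 - <<'E'
from h import *
from scipy.optimize import least_squares
T=lambda u,v:(250+u/6-.4,160+v/6-.4)
S=lambda u,v:(235+u/4.7-.4,130+v/4.7-.4)
obs=[("top",T(110,390),(-.09,.125)),("top",T(520,433),(-.09,-.125)),
("scene",S(225,455),(-.09,.125)),("scene",S(520,285),(-.09,-.125)),("scene",S(65,290),(.09,.125)),("scene",S(352,148),(.09,-.125))]
def f(p,full=False):
    out=[proj(n,world(p[:3],np.array([m[0],m[1],p[3]])))[0]-np.array(uv) for n,uv,m in obs]
    return np.array(out) if full else np.ravel(out)
r=least_squares(f,[.5,-.03,0,.1]); print(r.x); print(f(r.x,True).round(1))
E
```

```text
[ 0.5890419  -0.07913253 -0.14259678  0.09124348]
[[ 0.3 -1. ]
 [-0.1  0.1]
 [-0.1  1.1]
 [ 1.  -0. ]
 [-0.7  0.7]
 [ 0.2 -1.4]]
```

```bash
sed -i 's/\[.011,0,.025\]/[.011,0,-.010]/' lidrows.py; python3 lidrows.py 1.02 .03
```

```text
F [ 0.75 -0.35 -0.27] pos [0.5796 0.0215 0.2567]
0.99 [-0.03, 4.01, 0.4]
0.96 [-0.03, 3.54, 0.67]
0.93 [-0.04, 3.08, 0.97]
0.9 [-0.04, 2.62, 1.27]
0.87 [-0.04, 2.18, 1.59]
0.84 [-0.05, 1.74, 1.92]
0.81 [-0.05, 1.31, 2.26]
0.78 [-0.06, 0.9, 2.62]
0.75 [-0.06, 0.5, 2.99]
0.72 [-0.06, 0.1, 3.37]
pics/lid4.3.png
```

Call:
jog_arm:
  deltas:
    - [0,1,-1.2,0,0,0,0]
    - [0,3,-1.2,0,0,0,0]
    - [0,4,-0.4,0,0,0,0]
    - [0,4,0.4,0,0,0,0]
    - [0,3.55,0.67,0,0,0,0]
    - [0,3.1,0.97,0,0,0,0]
    - [0,2.85,1.1,0,0,0,0]
    - [0,2.6,1.27,0,0,0,0]
    - [0,2.4,1.43,0,0,0,0]
    - [0,2.2,1.59,0,0,0,0]

```text
time: 5.4
eef_pos: [0.6013, 0.0183, 0.2411]
tool_rot: [2.379, 2.051, 0.001]
wrist_force: [1.2, 1.0, 2.5]
grip_width: -0.0001
```

```bash
python3 lidrows.py 0.87 .02
```

```text
F [1.18 1.05 2.5 ] pos [0.6013 0.0183 0.2411]
0.85 [-0.05, -0.31, 0.25]
0.83 [-0.05, -0.6, 0.47]
0.81 [-0.05, -0.88, 0.7]
0.79 [-0.06, -1.16, 0.94]
0.77 [-0.06, -1.43, 1.18]
0.75 [-0.06, -1.7, 1.43]
0.73 [-0.07, -1.96, 1.68]
0.71 [-0.07, -2.22, 1.94]
0.69 [-0.07, -2.48, 2.2]
0.67 [-0.07, -2.72, 2.47]
pics/lid5.4.png
```

Call:
jog_arm:
  deltas:
    - [0,-0.31,0.25,0,0,0,0]
    - [0,-0.6,0.47,0,0,0,0]
    - [0,-0.88,0.7,0,0,0,0]
    - [0,-1.16,0.94,0,0,0,0]
    - [0,-1.43,1.18,0,0,0,0]
    - [0,-1.7,1.43,0,0,0,0]
    - [0,-1.96,1.68,0,0,0,0]

```text
time: 6.15
eef_pos: [0.5816, 0.0211, 0.2236]
tool_rot: [-2.379, -2.052, 0.0]
wrist_force: [1.2, 0.3, 2.4]
grip_width: -0.0003
```

```bash
python3 lidrows.py 0.73 .025
```

```text
F [1.21 0.3  2.43] pos [0.5816 0.0211 0.2236]
0.705 [-0.07, -0.29, 0.25]
0.68 [-0.07, -0.61, 0.58]
0.655 [-0.07, -0.91, 0.92]
0.63 [-0.07, -1.21, 1.27]
0.605 [-0.08, -1.5, 1.62]
0.58 [-0.08, -1.77, 1.98]
0.555 [-0.08, -2.04, 2.35]
0.53 [-0.08, -2.3, 2.73]
0.505 [-0.09, -2.56, 3.11]
0.48 [-0.09, -2.8, 3.49]
pics/lid6.2.png
```

View pics/lid5.4.png

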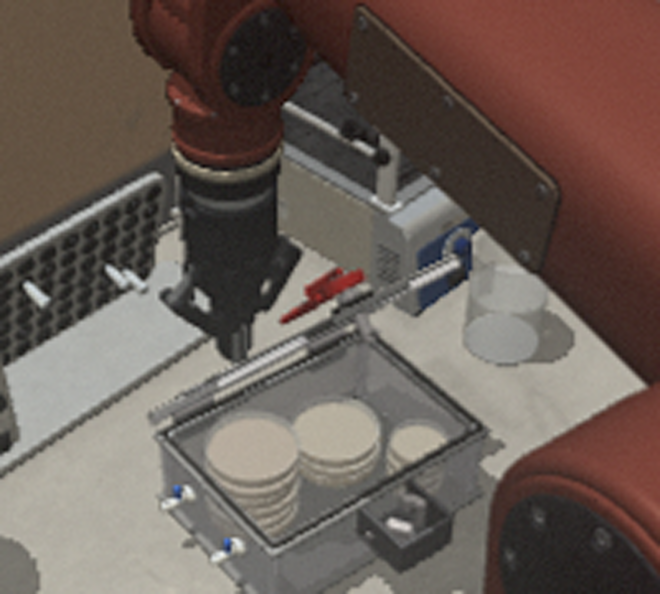

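Contact at the lid face with a steady 2.5 N; the lid follows. I continue along the arc.

Call:
jog_arm:
  deltas:
    - [0,-0.29,0.25,0,0,0,0]
    - [0,-0.61,0.58,0,0,0,0]
    - [0,-0.91,0.92,0,0,0,0]
    - [0,-1.21,1.27,0,0,0,0]
    - [0,-1.5,1.62,0,0,0,0]
    - [0,-1.77,1.98,0,0,0,0]
    - [0,-2.04,2.35,0,0,0,0]
    - [0,-2.3,2.73,0,0,0,0]
    - [0,-2.56,3.11,0,0,0,0]
    - [0,-2.8,3.49,0,0,0,0]

```text
time: 7.2
eef_pos: [0.5539, 0.0253, 0.1887]
tool_rot: [2.379, 2.052, -0.0]
wrist_force: [1.7, 0.2, 0.6]
grip_width: 0.0001
```

```bash
python3 lidrows.py 0.48 .025
```

```text
F [1.71 0.21 0.63] pos [0.5539 0.0253 0.1887]
0.455 [-0.09, -0.23, 0.39]
0.43 [-0.1, -0.46, 0.79]
0.405 [-0.1, -0.67, 1.2]
0.38 [-0.1, -0.87, 1.61]
0.355 [-0.1, -1.06, 2.02]
0.33 [-0.1, -1.24, 2.44]
0.305 [-0.11, -1.41, 2.86]
0.28 [-0.11, -1.57, 3.29]
0.255 [-0.11, -1.72, 3.72]
0.23 [-0.11, -1.86, 4.15]
pics/lid7.2.png
```

View pics/lid7.2.png

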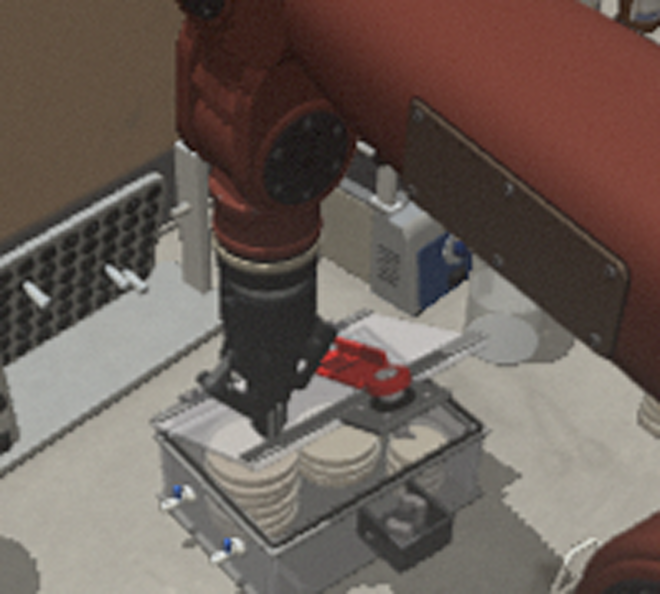

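Call:
jog_arm:
  deltas:
    - [0,-0.23,0.39,0,0,0,0]
    - [0,-0.46,0.79,0,0,0,0]
    - [0,-0.67,1.2,0,0,0,0]
    - [0,-0.87,1.61,0,0,0,0]
    - [0,-1.06,2.02,0,0,0,0]
    - [0,-1.24,2.44,0,0,0,0]
    - [0,-1.41,2.86,0,0,0,0]
    - [0,-1.57,3.29,0,0,0,0]
    - [0,-1.72,3.72,0,0,0,0]
    - [0,-1.86,4.15,0,0,0,0]

```text
time: 8.25
eef_pos: [0.5356, 0.028, 0.1471]
tool_rot: [2.379, 2.052, -0.0]
wrist_force: [0.1, -0.3, 0.2]
grip_width: 0.0003
```

```bash
python3 lidrows.py 0.23 .02
```

```text
F [ 0.13 -0.31  0.23] pos [0.5356 0.028  0.1471]
0.21 [-0.11, -0.11, 0.34]
0.19 [-0.11, -0.21, 0.7]
0.17 [-0.11, -0.3, 1.05]
0.15 [-0.11, -0.38, 1.41]
0.13 [-0.11, -0.45, 1.76]
0.11 [-0.11, -0.52, 2.12]
0.09 [-0.11, -0.58, 2.48]
0.07 [-0.11, -0.63, 2.84]
0.05 [-0.12, -0.68, 3.2]
0.03 [-0.12, -0.72, 3.57]
pics/lid8.2.png
```

View pics/lid8.2.png

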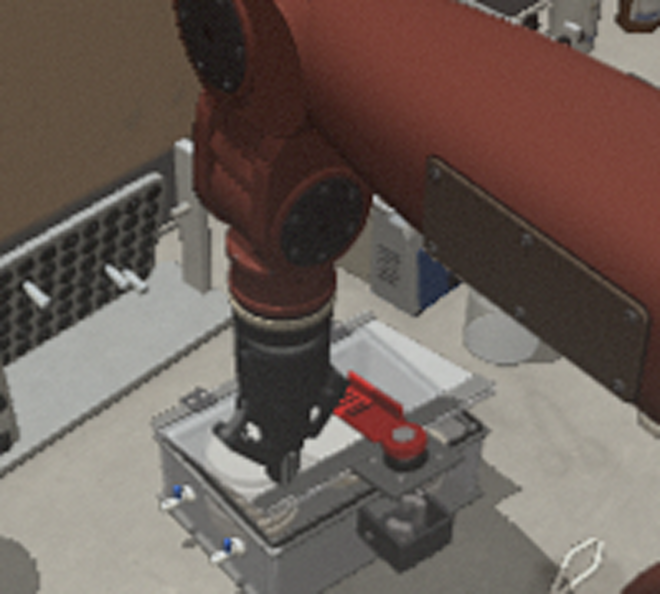

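Call:
jog_arm:
  deltas:
    - [0,-0.11,0.34,0,0,0,0]
    - [0,-0.2,0.65,0,0,0,0]
    - [0,-0.28,0.95,0,0,0,0]
    - [0,-0.35,1.25,0,0,0,0]
    - [0,-0.4,1.5,0,0,0,0]
    - [0,-0.45,1.75,0,0,0,0]
    - [0,-0.5,2.0,0,0,0,0]
    - [0,-0.54,2.2,0,0,0,0]
    - [0,-0.57,2.4,0,0,0,0]
    - [0,-0.6,2.6,0,0,0,0]

```text
time: 9.3
eef_pos: [0.5298, 0.0288, 0.1214]
tool_rot: [2.379, 2.051, -0.0]
wrist_force: [0.2, 0.4, 1.6]
grip_width: 0.0002
```

```bash
python3 lidrows.py 0.085 .01
```

```text
F [0.15 0.36 1.64] pos [0.5298 0.0288 0.1214]
0.075 [-0.11, -0.03, 0.18]
0.065 [-0.11, -0.06, 0.36]
0.055 [-0.12, -0.08, 0.54]
0.045 [-0.12, -0.1, 0.72]
0.035 [-0.12, -0.12, 0.9]
0.025 [-0.12, -0.14, 1.08]
0.015 [-0.12, -0.15, 1.26]
0.005 [-0.12, -0.17, 1.44]
-0.005 [-0.12, -0.18, 1.63]
-0.015 [-0.12, -0.19, 1.81]
pics/lid9.3.png
```

Slow now, 1 to 1.5 mm per row.

Call:
jog_arm:
  deltas:
    - [0,-0.02,0.15,0,0,0,0]
    - [0,-0.05,0.3,0,0,0,0]
    - [0,-0.07,0.45,0,0,0,0]
    - [0,-0.08,0.6,0,0,0,0]
    - [0,-0.1,0.72,0,0,0,0]
    - [0,-0.11,0.82,0,0,0,0]
    - [0,-0.12,0.9,0,0,0,0]

```text
time: 10.05
eef_pos: [0.5286, 0.029, 0.1124]
tool_rot: [2.379, 2.051, -0.0]
wrist_force: [-0.1, -0.5, 0.3]
grip_width: -0.0001
```

```bash
python3 lidrows.py 0.035 .01
```

```text
F [-0.1  -0.5   0.32] pos [0.5286 0.029  0.1124]
0.025 [-0.12, -0.02, 0.19]
0.015 [-0.12, -0.04, 0.37]
0.005 [-0.12, -0.05, 0.55]
-0.005 [-0.12, -0.06, 0.73]
-0.015 [-0.12, -0.07, 0.92]
-0.025 [-0.12, -0.08, 1.1]
-0.035 [-0.12, -0.09, 1.28]
-0.045 [-0.12, -0.09, 1.46]
-0.055 [-0.12, -0.09, 1.65]
-0.065 [-0.12, -0.1, 1.83]
pics/lid10.1.png
```

Call:
jog_arm:
  deltas:
    - [0,-0.01,0.1,0,0,0,0]
    - [0,-0.02,0.2,0,0,0,0]
    - [0,-0.03,0.3,0,0,0,0]
    - [0,-0.04,0.4,0,0,0,0]

```text
time: 10.5
eef_pos: [0.5286, 0.029, 0.1106]
tool_rot: [2.378, 2.051, 0.001]
wrist_force: [-8.7, 0.6, 23.5]
grip_width: -0.0002
```

```bash
python3 lidrows.py 0.035 .01 | tail -1;  python3 -c "
from rig import status
print(status.sense()['wrist_force'],status.sense()['torque'])"
```

```text
pics/lid10.5.png
[-6.26080785  1.3788004  16.98764005] [0.16675715 1.50962172 0.00373997]
```

Call:
jog_arm:
  deltas:
    - [0,0,-0.2,0,0,0,0]
    - [0,0,-0.5,0,0,0,0]
    - [0,0,-2,0,0,0,0]

```text
time: 10.85
eef_pos: [0.5271, 0.0293, 0.1273]
tool_rot: [-2.377, -2.05, 0.003]
wrist_force: [-0.1, -0.6, -0.6]
grip_width: 0.0003
```

```bash
python3 lidrows.py 0.035 .01 | tail -1;  python3 -c "
from rig import status
print(status.sense()['wrist_force'],status.sense()['eef_pos'])"
```

```text
pics/lid10.8.png
[ 1.43430068 -1.06569064  2.39461402] [0.52873982 0.02901048 0.1311798 ]
```

View pics/lid10.8.png

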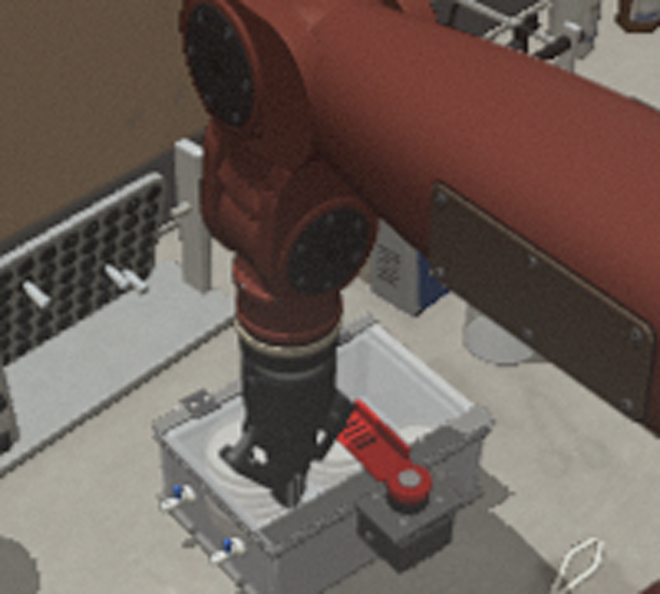

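Call:
jog_arm:
  deltas:
    - [0,0,-4,0,0,0,0]
    - [3,0,-8,0,0,-8.5,0]
    - [7,0,-11,0,0,-17,0]
    - [11,0,-11,0,0,-25.5,0]
    - [13,0,-11,0,0,-34,0]
    - [13,0,-11,0,0,-42.5,0]
    - [13,0,-11,0,0,-51,0]
    - [13,0,-11,0,0,-59.5,0]
    - [13,0,-11,0,0,-68,0]
    - [13,0,-11,0,0,-76.5,0]

```text
time: 11.9
eef_pos: [0.5475, 0.1577, 0.2391]
tool_rot: [0.589, 3.085, 0.0]
wrist_force: [-0.1, -0.2, 0.2]
grip_width: 0.0001
```

```bash
python3 - <<'E'
from h import *
from rig import eyes,status
for n in ("top","scene"):
    c=eyes.capture(n); img=c["img"][:,:,::-1]; cv2.imwrite(f"pics/{n}2.png",img)
    a=img[170:260,250:360] if n=="top" else img[130:260,235:385]
    k=7 if n=="top" else 5
    cv2.imwrite(f"pics/{n}2c.png",cv2.resize(a,None,fx=k,fy=k,interpolation=cv2.INTER_CUBIC))
E
```

```text
(no output)
```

View pics/top2c.png

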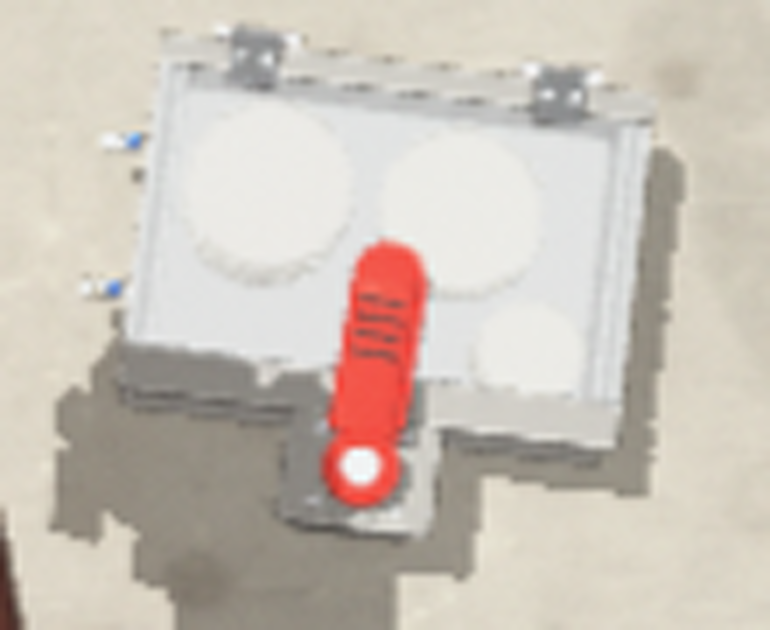

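View pics/scene2c.png

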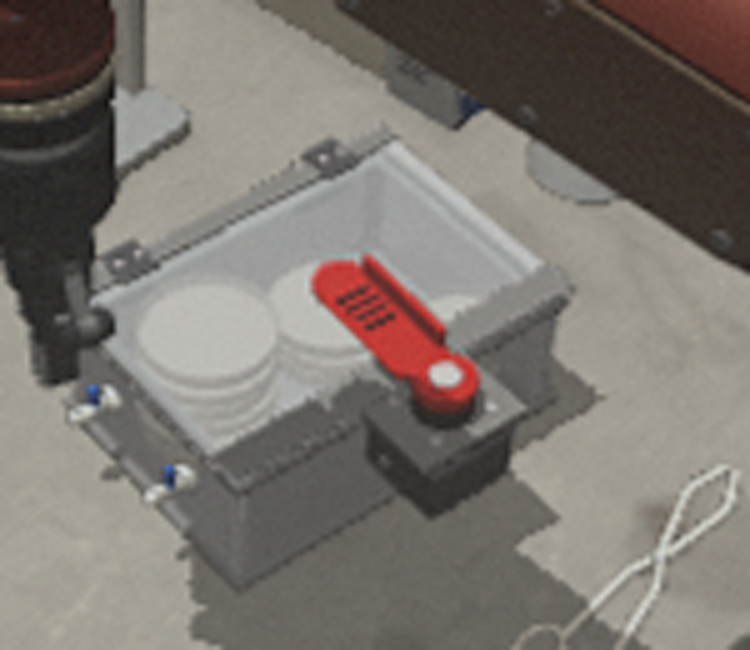

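```bash
python3 - <<'E'
from h import *
T=lambda u,v:(250+u/7-.4,170+v/7-.4); S=lambda u,v:(235+u/5-.4,130+v/5-.4)
ax=ray("top",T(361,466),.139); end=ray("top",T(392,241),.137); print("axis",ax,"end",end,np.linalg.norm((end-ax)[:2]),"heading",np.arctan2(*(end-ax)[[1,0]]))
ax2=ray("scene",S(446,374),.139); print("axis scene",ax2)
print("model axis",world(P,lidpt(.22,0,.033,0)),world([.589,-.0791,-.1426],lidpt(.22,0,.033,0)))
# left edge midpoints
for u,v in ((355,290),(345,350),(337,395)): print("ledge",ray("top",T(u,v),.137))
for u,v in ((426,290),(415,350),(408,400)): print("redge",ray("top",T(u,v),.151))
# lid front corners for pose, z .116
print("lid FL",ray("top",T(124,383),.116),"FR",ray("top",T(612,443),.116))
for Q in (P,[.589,-.0791,-.1426]): print(world(Q,[lidpt(.194,.13,.012,0),lidpt(.194,-.13,.012,0)]))
E
```

```text
axis [ 0.46559491 -0.06000446  0.139     ] end [ 0.58085007 -0.07905771  0.137     ] 0.11681942203686618 heading -0.1638319572735422
axis scene [ 0.46586875 -0.06004953  0.139     ]
model axis [[ 0.46633603 -0.05941856  0.137     ]] [[ 0.46823832 -0.0617617   0.137     ]]
ledge [ 0.55595073 -0.05942404  0.137     ]
ledge [ 0.52519684 -0.05350202  0.137     ]
ledge [ 0.50222612 -0.04882286  0.137     ]
redge [ 0.55345278 -0.09489335  0.151     ]
redge [ 0.52295122 -0.08843119  0.151     ]
redge [ 0.49761285 -0.08416323  0.151     ]
lid FL [0.51275054 0.06016593 0.116     ] FR [ 0.47638043 -0.19040639  0.116     ]
[[ 0.50993492  0.06578183  0.116     ]
 [ 0.4742449  -0.19175695  0.116     ]]
[[ 0.51244965  0.06322373  0.116     ]
 [ 0.47549918 -0.19413723  0.116     ]]
```

```bash
python3 - <<'E'
from h import *
from rig import status
s=status.sense(); T=R.from_rotvec(s["tool_rot"]); 
a=cv2.imread("pics/scene2.png")[150:220,200:290]; a=cv2.resize(a,None,fx=8,fy=8,interpolation=cv2.INTER_CUBIC)
for z,col in ((-.0055,(0,255,0)),(-.04,(255,255,0))):
    box=[s["eef_pos"]+T.apply([x,y,z]) for x,y in ((.014,.011),(-.014,.011),(-.014,-.011),(.014,-.011))]
    uv=(proj("scene",np.array(box))+.5-[200,150])*8
    cv2.polylines(a,[uv.astype(np.int32)],True,col,1)
cv2.imwrite("pics/ov2.png",a)
h=-0.17
deltas([.4657+.072*np.cos(h),-.060+.072*np.sin(h),.18],down(h+np.pi))
print(s["q"].round(2))
E
```

```text
t 12.0 pos [0.5475 0.1577 0.2391] F [-0.5  -0.08  0.56] q6 [ 0.05  0.01  0.03  1.58 -0.   -1.14] w 9.854432023124286e-05
shift cm [ -7.54 -21.75   5.91] turn deg [  0.    0.  -12.1]
[ 0.05  0.01  0.03  1.58 -0.   -1.14]
```

View pics/ov2.png

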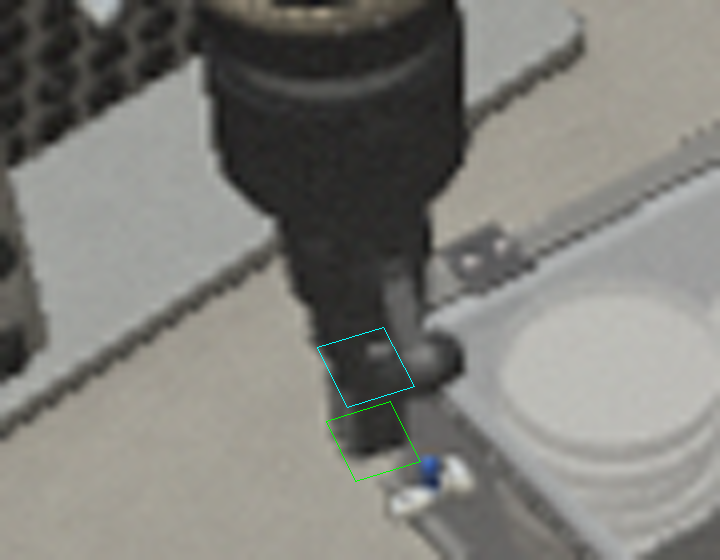

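Call:
jog_arm:
  deltas:
    - [-1.5,-4.5,0,0,0,-4,0]
    - [-3,-9,0,0,0,-8,0]
    - [-4.5,-13.5,0,0,0,-12.1,0]
    - [-6,-18,0,0,0,-12.1,0]
    - [-7.54,-21.75,1,0,0,-12.1,0]
    - [-7.54,-21.75,3.5,0,0,-12.1,0]
    - [-7.54,-21.75,5.9,0,0,-12.1,0]
    - [-7.54,-21.75,5.9,0,0,-12.1,0]

```text
time: 12.8
eef_pos: [0.5343, -0.0721, 0.1766]
tool_rot: [-0.277, -3.125, -0.002]
wrist_force: [0.3, 0.4, -0.9]
grip_width: -0.0
```

```bash
python3 - <<'E'
from h import *
from rig import eyes
h=-0.17
deltas([.4657+.072*np.cos(h),-.060+.072*np.sin(h),.136],down(h+np.pi))
c=eyes.capture("scene"); a=c["img"][:,:,::-1][110:230,235:385]
cv2.imwrite("pics/p1.png",cv2.resize(a,None,fx=5,fy=5,interpolation=cv2.INTER_CUBIC))
E
```

```text
t 12.8 pos [ 0.5343 -0.0721  0.1766] F [ 0.26  0.42 -0.93] q6 [-0.38 -0.08 -0.18  1.48 -0.   -1.77] w -1.4598423072842735e-05
shift cm [-0.25  0.03  4.06] turn deg [ 0.1 -0.3 -0.4]
```

View pics/p1.png

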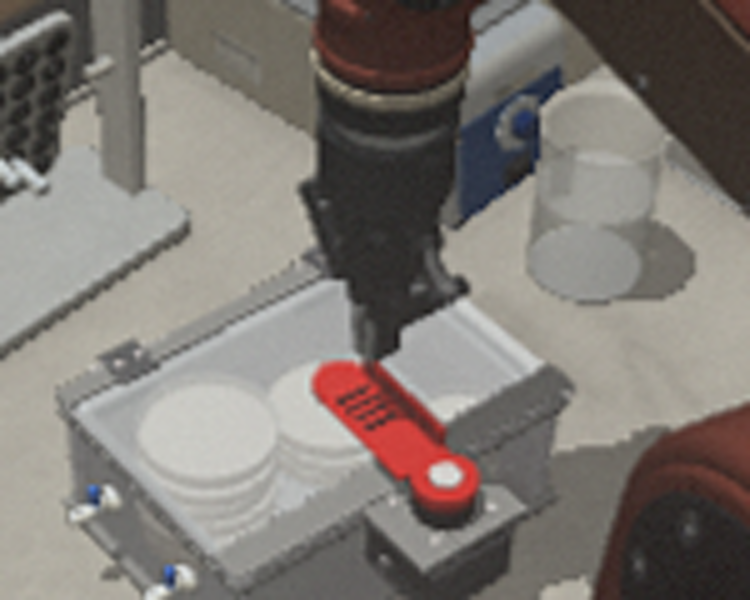

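Call:
jog_arm:
  deltas:
    - [0,0,1.5,0,0,0,0]
    - [0,0,3,0,0,0,0]
    - [0,0,3.5,0,0,0,0]
    - [0,0,3.8,0,0,0,0]
    - [0,0,4,0,0,0,0]
    - [0,0,4,0,0,0,0]

```text
time: 13.45
eef_pos: [0.5361, -0.0722, 0.1396]
tool_rot: [0.27, 3.13, -0.0]
wrist_force: [-0.7, -0.2, 0.1]
grip_width: -0.0001
```

```bash
python3 - <<'E'
from h import *
from rig import eyes
h=-0.17
deltas([.4657+.072*np.cos(h),-.060+.072*np.sin(h),.136],down(h+np.pi))
c=eyes.capture("scene"); a=c["img"][:,:,::-1][150:230,265:365]
cv2.imwrite("pics/p2.png",cv2.resize(a,None,fx=7,fy=7,interpolation=cv2.INTER_CUBIC))
E
```

```text
t 13.45 pos [ 0.5361 -0.0722  0.1396] F [-0.72 -0.22  0.09] q6 [-0.38 -0.08 -0.24  1.41 -0.   -1.77] w -0.0001002292165694715
shift cm [-0.06  0.01  0.36] turn deg [-0.   0.  -0.1]
```

View pics/p2.png

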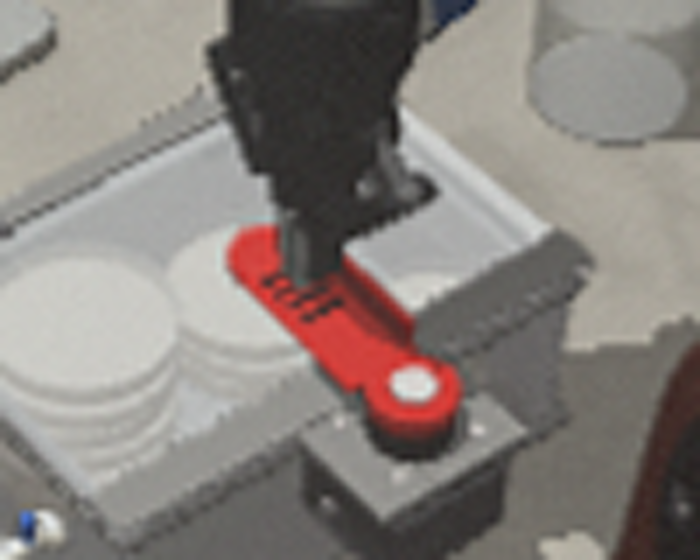

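Call:
jog_arm:
  deltas:
    - [0,0,0.2,0,0,0,0]
    - [0,0,0.4,0,0,0,0]
    - [0,0,0.6,0,0,0,0]
    - [0,0,0.6,0,0,0,0]

```text
time: 13.9
eef_pos: [0.5358, -0.0722, 0.1331]
tool_rot: [-0.27, -3.129, -0.0]
wrist_force: [-0.1, 0.6, 0.0]
grip_width: -0.0
```

Call:
jog_arm:
  deltas:
    - [0,0,0.15,0,0,0,0]
    - [0,0,0.3,0,0,0,0]
    - [0,0,0.4,0,0,0,0]
    - [0,0,0.4,0,0,0,0]

```text
time: 14.3
eef_pos: [0.5362, -0.0723, 0.1298]
tool_rot: [0.27, 3.129, -0.0]
wrist_force: [0.1, 0.2, 3.0]
grip_width: -0.0001
```

Call:
jog_arm:
  deltas:
    - [0,0,0.15,0,0,0,0]
    - [0,0,0.3,0,0,0,0]
    - [0,0,0.45,0,0,0,0]
    - [0,0,0.6,0,0,0,0]
    - [0,0,0.6,0,0,0,0]

```text
time: 14.8
eef_pos: [0.5364, -0.0724, 0.124]
tool_rot: [0.27, 3.129, -0.001]
wrist_force: [-0.8, 0.6, 7.5]
grip_width: -0.0002
```

```bash
python3 - <<'E'
from h import *
from rig import eyes,status
c=eyes.capture("scene"); a=c["img"][:,:,::-1][150:230,265:365]
cv2.imwrite("pics/p3.png",cv2.resize(a,None,fx=7,fy=7,interpolation=cv2.INTER_CUBIC))
print(status.sense()["wrist_force"],status.sense()["eef_pos"])
E
```

```text
[-0.54823892  0.31719461  7.48806185] [ 0.53635757 -0.07236928  0.12413151]
```

View pics/p3.png

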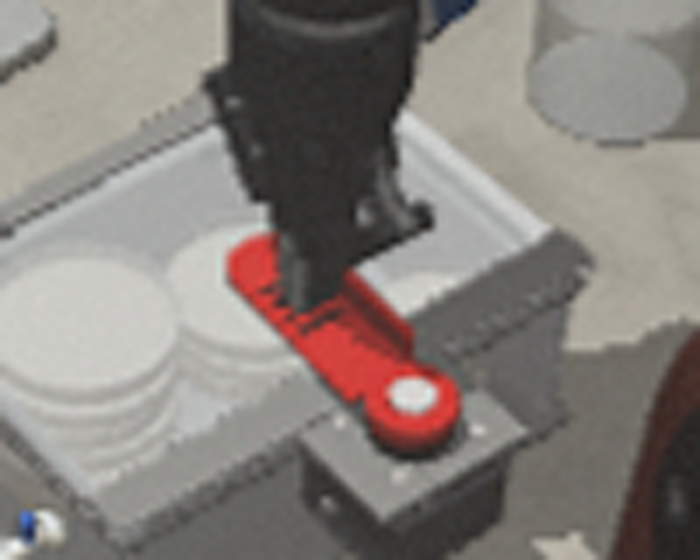

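Call:
jog_arm:
  deltas:
    - [0,0,0.12,0,0,0,0]
    - [0,0,0.24,0,0,0,0]
    - [0,0,0.36,0,0,0,0]
    - [0,0,0.36,0,0,0,0]

```text
time: 15.25
eef_pos: [0.5365, -0.0724, 0.1208]
tool_rot: [0.27, 3.129, -0.001]
wrist_force: [-1.8, 0.2, 10.8]
grip_width: 0.0002
```

```bash
cat > arc.py <<'E'
from h import *
from rig import status
import sys
s=status.sense(); A=R.from_rotvec(s["tool_rot"]); ax=np.array([.4657,-.060])
p=s["eef_pos"]; d=p[:2]-ax; r=np.hypot(*d); phi=np.arctan2(d[1],d[0])
M=A.as_matrix(); head=np.arctan2(M[1,0],M[0,0])
F=s["wrist_force"]; t=np.array([np.sin(phi),-np.cos(phi)]); u=d/r
print("t",round(s["time"],2),"r",r.round(4),"phi",phi.round(3),"turned",(-0.17-phi).round(3),"head-pi",((head)%(2*np.pi)-np.pi).round(3),"z",p[2].round(4),"Fz",F[2].round(2),"F cw",(F[:2]@t).round(2),"F out",(F[:2]@u).round(2),"tz",s["torque"].round(2), "q6",s["q"][5].round(2))
step=float(sys.argv[1]); n=int(sys.argv[2]); zt=float(sys.argv[3]); r=float(sys.argv[4]) if len(sys.argv)>4 else r
for i in range(1,n+1):
    f=phi-step*i; q=np.r_[ax+r*np.array([np.cos(f),np.sin(f)]),zt]
    print((A.inv().apply(q-p)*100).round(2).tolist(), round(np.degrees(step*i),1), "turn", round(-.17-f,2))
E
python3 arc.py .035 10 .1204
```

```text
t 15.25 r 0.0719 phi -0.174 turned 0.004 head-pi -0.172 z 0.1208 Fz 10.76 F cw 0.14 F out -1.83 tz [ 0.15  0.32 -0.03] q6 -1.77
[0.0, -0.25, 0.04] 2.0 turn 0.04
[0.02, -0.5, 0.04] 4.0 turn 0.07
[0.04, -0.75, 0.04] 6.0 turn 0.11
[0.07, -1.0, 0.04] 8.0 turn 0.14
[0.11, -1.25, 0.04] 10.0 turn 0.18
[0.16, -1.5, 0.04] 12.0 turn 0.21
[0.22, -1.74, 0.04] 14.0 turn 0.25
[0.28, -1.99, 0.04] 16.0 turn 0.28
[0.36, -2.23, 0.04] 18.0 turn 0.32
[0.44, -2.46, 0.04] 20.1 turn 0.35
```

Call:
jog_arm:
  deltas:
    - [0,-0.25,0,0,0,2,0]
    - [0.02,-0.5,0,0,0,4,0]
    - [0.04,-0.75,0,0,0,6,0]
    - [0.07,-1.0,0,0,0,8,0]
    - [0.11,-1.25,0,0,0,10,0]
    - [0.16,-1.5,0,0,0,12,0]

```text
time: 15.85
eef_pos: [0.5321, -0.0868, 0.1208]
tool_rot: [0.597, 3.083, 0.0]
wrist_force: [-2.3, 2.0, 10.1]
grip_width: -0.0001
```

```bash
python3 arc.py .04 10 .1206; python3 - <<'E'
from h import *
from rig import eyes
c=eyes.capture("scene"); a=c["img"][:,:,::-1][150:230,265:365]
cv2.imwrite("pics/p4.png",cv2.resize(a,None,fx=7,fy=7,interpolation=cv2.INTER_CUBIC))
E
```

```text
t 15.85 r 0.0716 phi -0.383 turned 0.213 head-pi -0.383 z 0.1208 Fz 10.1 F cw -1.03 F out -2.86 tz [0.47 0.47 0.08] q6 -1.59
[0.01, -0.29, 0.02] 2.3 turn 0.25
[0.02, -0.57, 0.02] 4.6 turn 0.29
[0.05, -0.86, 0.02] 6.9 turn 0.33
[0.09, -1.14, 0.02] 9.2 turn 0.37
[0.14, -1.42, 0.02] 11.5 turn 0.41
[0.21, -1.7, 0.02] 13.8 turn 0.45
[0.28, -1.98, 0.02] 16.0 turn 0.49
[0.36, -2.25, 0.02] 18.3 turn 0.53
[0.46, -2.52, 0.02] 20.6 turn 0.57
[0.57, -2.79, 0.02] 22.9 turn 0.61
```

View pics/p4.png

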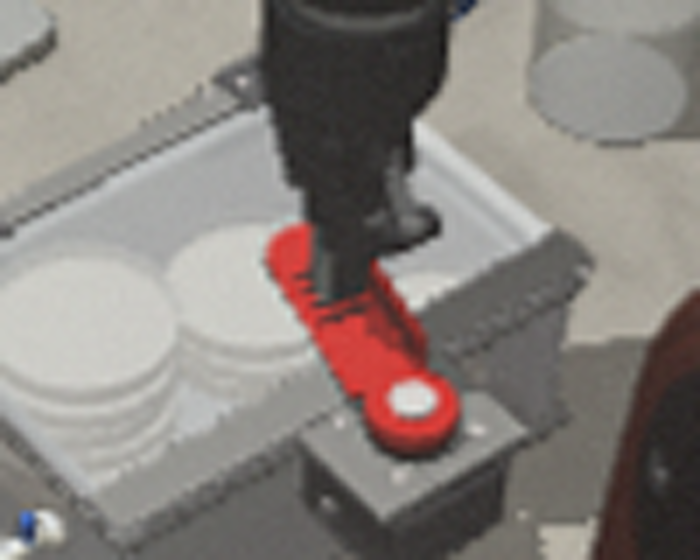

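Call:
jog_arm:
  deltas:
    - [0.01,-0.29,0,0,0,2.3,0]
    - [0.02,-0.57,0,0,0,4.6,0]
    - [0.05,-0.86,0,0,0,6.9,0]
    - [0.09,-1.14,0,0,0,9.2,0]
    - [0.14,-1.42,0,0,0,11.5,0]
    - [0.21,-1.7,0,0,0,13.8,0]
    - [0.28,-1.98,0,0,0,16,0]
    - [0.36,-2.25,0,0,0,18.3,0]

```text
time: 16.7
eef_pos: [0.5202, -0.1061, 0.1207]
tool_rot: [1.08, 2.949, 0.001]
wrist_force: [-1.6, 3.4, 9.8]
grip_width: -0.0001
```

```bash
python3 arc.py .04 10 .1206 .072; python3 - <<'E'
from h import *
from rig import eyes
c=eyes.capture("scene"); a=c["img"][:,:,::-1][150:230,265:365]
cv2.imwrite("pics/p5.png",cv2.resize(a,None,fx=7,fy=7,interpolation=cv2.INTER_CUBIC))
E
```

```text
t 16.7 r 0.0713 phi -0.702 turned 0.532 head-pi -0.702 z 0.1207 Fz 9.79 F cw -1.55 F out -3.36 tz [ 0.72  0.57 -0.03] q6 -1.32
[-0.06, -0.29, 0.01] 2.3 turn 0.57
[-0.04, -0.58, 0.01] 4.6 turn 0.61
[-0.01, -0.86, 0.01] 6.9 turn 0.65
[0.03, -1.15, 0.01] 9.2 turn 0.69
[0.08, -1.43, 0.01] 11.5 turn 0.73
[0.14, -1.71, 0.01] 13.8 turn 0.77
[0.21, -1.99, 0.01] 16.0 turn 0.81
[0.3, -2.27, 0.01] 18.3 turn 0.85
[0.39, -2.54, 0.01] 20.6 turn 0.89
[0.5, -2.8, 0.01] 22.9 turn 0.93
```

View pics/p5.png

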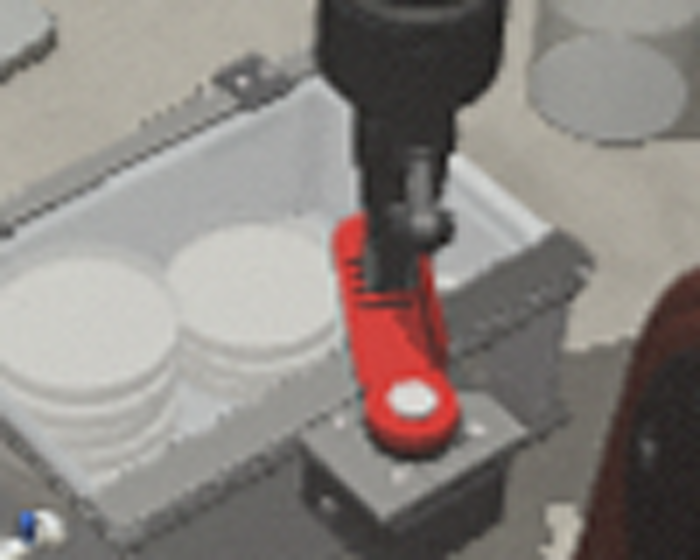

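Call:
jog_arm:
  deltas:
    - [-0.01,-0.29,0.03,0,0,2.3,0]
    - [0,-0.58,0.06,0,0,4.6,0]
    - [0.02,-0.86,0.06,0,0,6.9,0]
    - [0.06,-1.15,0.06,0,0,9.2,0]
    - [0.11,-1.43,0.06,0,0,11.5,0]
    - [0.17,-1.71,0.06,0,0,13.8,0]
    - [0.24,-1.99,0.06,0,0,16,0]
    - [0.33,-2.27,0.06,0,0,18.3,0]
    - [0.42,-2.54,0.06,0,0,20.6,0]

```text
time: 17.65
eef_pos: [0.5006, -0.1224, 0.1201]
tool_rot: [1.59, 2.709, 0.002]
wrist_force: [-2.1, 4.5, 10.9]
grip_width: -0.0001
```

```bash
python3 arc.py .04 10 .1206 .072; python3 - <<'E'
from h import *
from rig import eyes
c=eyes.capture("scene"); a=c["img"][:,:,::-1][150:230,265:365]
cv2.imwrite("pics/p6.png",cv2.resize(a,None,fx=7,fy=7,interpolation=cv2.INTER_CUBIC))
E
```

```text
t 17.65 r 0.0716 phi -1.061 turned 0.891 head-pi -1.062 z 0.1201 Fz 10.86 F cw -0.35 F out -4.91 tz [1.05 0.39 0.07] q6 -1.0
[-0.04, -0.29, -0.05] 2.3 turn 0.93
[-0.02, -0.58, -0.05] 4.6 turn 0.97
[0.01, -0.86, -0.05] 6.9 turn 1.01
[0.05, -1.15, -0.05] 9.2 turn 1.05
[0.1, -1.43, -0.05] 11.5 turn 1.09
[0.16, -1.71, -0.05] 13.8 turn 1.13
[0.23, -1.99, -0.05] 16.0 turn 1.17
[0.32, -2.27, -0.05] 18.3 turn 1.21
[0.42, -2.54, -0.05] 20.6 turn 1.25
[0.52, -2.8, -0.05] 22.9 turn 1.29
```

View pics/p6.png

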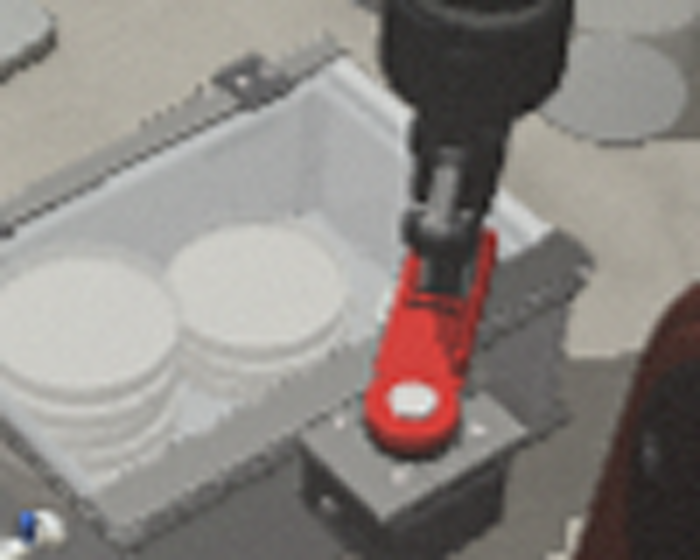

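Call:
jog_arm:
  deltas:
    - [0.05,-0.29,0,0,0,2.3,0]
    - [0.07,-0.58,0,0,0,4.6,0]
    - [0.1,-0.86,0,0,0,6.9,0]
    - [0.14,-1.15,0,0,0,9.2,0]
    - [0.18,-1.43,0,0,0,11.5,0]
    - [0.24,-1.71,0,0,0,13.8,0]

```text
time: 18.3
eef_pos: [0.4849, -0.129, 0.1203]
tool_rot: [1.904, 2.498, 0.002]
wrist_force: [-0.5, 4.2, 11.0]
grip_width: -0.0002
```

```bash
python3 arc.py .02 10 .1203; python3 - <<'E'
from h import *
from rig import eyes
c=eyes.capture("scene"); a=c["img"][:,:,::-1][150:230,265:365]
cv2.imwrite("pics/p7.png",cv2.resize(a,None,fx=7,fy=7,interpolation=cv2.INTER_CUBIC))
E
```

```text
t 18.3 r 0.0716 phi -1.299 turned 1.129 head-pi -1.303 z 0.1203 Fz 10.98 F cw -0.61 F out -4.22 tz [0.83 0.09 0.03] q6 -0.79
[0.0, -0.14, -0.0] 1.1 turn 1.15
[0.0, -0.29, -0.0] 2.3 turn 1.17
[0.01, -0.43, -0.0] 3.4 turn 1.19
[0.02, -0.57, -0.0] 4.6 turn 1.21
[0.03, -0.71, -0.0] 5.7 turn 1.23
[0.05, -0.86, -0.0] 6.9 turn 1.25
[0.07, -1.0, -0.0] 8.0 turn 1.27
[0.09, -1.14, -0.0] 9.2 turn 1.29
[0.11, -1.28, -0.0] 10.3 turn 1.31
[0.14, -1.42, -0.0] 11.5 turn 1.33
```

View pics/p7.png

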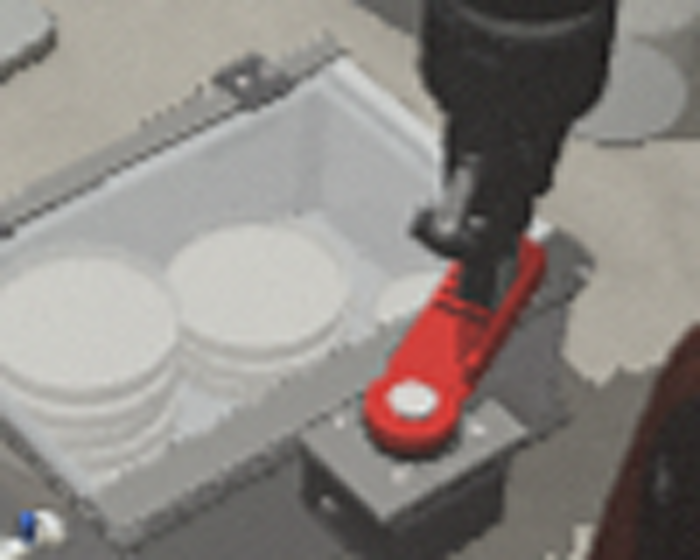

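Call:
jog_arm:
  deltas:
    - [0.05,-0.1,0,0,0,0.8,0]
    - [0.1,-0.2,0,0,0,1.6,0]
    - [0.1,-0.2,0,0,0,1.6,0]

```text
time: 18.65
eef_pos: [0.4831, -0.1293, 0.1206]
tool_rot: [1.936, 2.47, 0.001]
wrist_force: [-0.1, 1.3, 10.4]
grip_width: 0.0001
```

```bash
python3 arc.py .02 1 .1203
```

```text
t 18.65 r 0.0715 phi -1.324 turned 1.154 head-pi -1.33 z 0.1206 Fz 10.41 F cw -0.19 F out -1.27 tz [ 0.11 -0.03 -0.02] q6 -0.76
[0.0, -0.14, 0.03] 1.1 turn 1.17
```

Call:
jog_arm:
  deltas:
    - [0,-0.1,0,0,0,0.8,0]
    - [0,-0.2,0,0,0,1.6,0]

```text
time: 18.85
eef_pos: [0.4812, -0.1297, 0.1206]
tool_rot: [1.971, 2.443, 0.001]
wrist_force: [0.7, 0.7, 9.4]
grip_width: -0.0
```

Call:
jog_arm:
  deltas:
    - [0,-0.1,0,0,0,0.8,0]
    - [0,-0.2,0,0,0,1.6,0]

```text
time: 19.05
eef_pos: [0.4793, -0.1302, 0.1206]
tool_rot: [2.005, 2.415, 0.001]
wrist_force: [0.5, 0.4, 10.0]
grip_width: -0.0001
```

```bash
python3 arc.py .02 1 .1203
```

```text
t 19.05 r 0.0715 phi -1.38 turned 1.21 head-pi -1.386 z 0.1206 Fz 10.04 F cw -0.6 F out -0.26 tz [ 0.08 -0.1   0.04] q6 -0.71
[0.0, -0.14, 0.03] 1.1 turn 1.23
```

Call:
jog_arm:
  deltas:
    - [0,-0.1,0.01,0,0,0.8,0]
    - [0,-0.2,0.03,0,0,1.6,0]

```text
time: 19.25
eef_pos: [0.4773, -0.1306, 0.1203]
tool_rot: [2.038, 2.387, 0.001]
wrist_force: [0.6, -0.0, 10.3]
grip_width: 0.0002
```

Call:
jog_arm:
  deltas:
    - [0,-0.1,0,0,0,0.8,0]
    - [0,-0.2,0,0,0,1.6,0]

```text
time: 19.45
eef_pos: [0.4754, -0.1309, 0.1203]
tool_rot: [2.071, 2.358, 0.001]
wrist_force: [0.7, 0.6, 10.7]
grip_width: 0.0001
```

Call:
jog_arm:
  deltas:
    - [0,-0.1,0,0,0,0.8,0]
    - [0,-0.2,0,0,0,1.6,0]

```text
time: 19.65
eef_pos: [0.4735, -0.1311, 0.1204]
tool_rot: [2.104, 2.329, 0.002]
wrist_force: [1.3, 0.3, 10.5]
grip_width: -0.0
```

Call:
jog_arm:
  deltas:
    - [0,-0.1,0,0,0,0.8,0]
    - [0,-0.2,0,0,0,1.6,0]

```text
time: 19.85
eef_pos: [0.4719, -0.1313, 0.1205]
tool_rot: [2.136, 2.299, 0.003]
wrist_force: [3.1, 0.7, 8.8]
grip_width: -0.0001
```

Call:
jog_arm:
  deltas:
    - [0,-0.05,0.01,0,0,0.4,0]
    - [0,-0.1,0.02,0,0,0.8,0]

```text
time: 20.05
eef_pos: [0.4712, -0.1314, 0.1204]
tool_rot: [2.151, 2.284, 0.003]
wrist_force: [4.5, 1.7, 9.5]
grip_width: 0.0003
```

```bash
python3 arc.py .02 1 .1203; python3 - <<'E'
from h import *
from rig import eyes
c=eyes.capture("scene"); a=c["img"][:,:,::-1][150:230,265:365]
cv2.imwrite("pics/p8.png",cv2.resize(a,None,fx=7,fy=7,interpolation=cv2.INTER_CUBIC))
c=eyes.capture("top"); cv2.imwrite("pics/p8t.png",c["img"][:,:,::-1])
E
python3 arc.py .02 1 .1203
```

```text
t 20.05 r 0.0716 phi -1.494 turned 1.324 head-pi -1.511 z 0.1204 Fz 9.51 F cw -4.6 F out -1.34 tz [ 0.27 -1.09  0.01] q6 -0.6
[-0.0, -0.14, 0.01] 1.1 turn 1.34
t 20.15 r 0.0716 phi -1.493 turned 1.323 head-pi -1.511 z 0.1204 Fz 9.82 F cw -4.36 F out -0.92 tz [ 0.27 -1.   -0.03] q6 -0.6
[-0.0, -0.14, 0.01] 1.1 turn 1.34
```

View pics/p8.png

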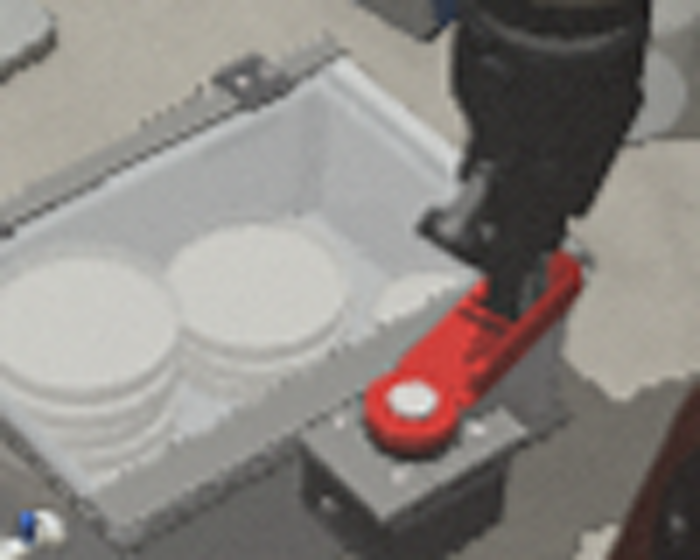

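Call:
jog_arm:
  deltas:
    - [0,-0.05,0.01,0,0,0,0]
    - [0,-0.1,0.02,0,0,0,0]
    - [0,-0.1,0.02,0,0,0,0]

```text
time: 20.45
eef_pos: [0.4706, -0.1315, 0.1204]
tool_rot: [2.15, 2.284, 0.005]
wrist_force: [6.0, 0.8, 9.6]
grip_width: 0.0
```

```bash
python3 arc.py .02 1 .1203
```

```text
t 20.45 r 0.0716 phi -1.502 turned 1.332 head-pi -1.51 z 0.1204 Fz 9.56 F cw -6.08 F out -0.4 tz [ 0.29 -1.4  -0.01] q6 -0.6
[0.0, -0.14, 0.01] 1.1 turn 1.35
```

Call:
jog_arm:
  deltas:
    - [0,-0.05,0.02,0,0,0,0]
    - [0,-0.1,0.04,0,0,0,0]
    - [0,-0.1,0.04,0,0,0,0]

```text
time: 20.75
eef_pos: [0.4701, -0.1316, 0.1203]
tool_rot: [2.149, 2.283, 0.005]
wrist_force: [7.8, 2.0, 10.3]
grip_width: -0.0003
```

```bash
python3 arc.py .02 1 .1203
```

```text
t 20.75 r 0.0717 phi -1.51 turned 1.34 head-pi -1.51 z 0.1203 Fz 10.29 F cw -7.91 F out -1.54 tz [ 0.42 -1.66  0.03] q6 -0.6
[0.0, -0.14, -0.0] 1.1 turn 1.36
```

Call:
jog_arm:
  deltas:
    - [0,0,-0.2,0,0,0,0]
    - [0,0,-0.4,0,0,0,0]
    - [0,0,-0.6,0,0,0,0]
    - [0,0,-0.8,0,0,0,0]

```text
time: 21.15
eef_pos: [0.4689, -0.1306, 0.1259]
tool_rot: [2.152, 2.287, 0.005]
wrist_force: [9.8, 3.5, -5.9]
grip_width: 0.0001
```

```bash
python3 arc.py .02 1 .1203; python3 - <<'E'
from h import *
from rig import eyes
c=eyes.capture("scene"); a=c["img"][:,:,::-1][150:230,265:365]
cv2.imwrite("pics/p9.png",cv2.resize(a,None,fx=7,fy=7,interpolation=cv2.INTER_CUBIC))
E
```

```text
t 21.15 r 0.0707 phi -1.525 turned 1.355 head-pi -1.51 z 0.1259 Fz -5.9 F cw -9.98 F out -3.01 tz [ 0.49 -2.21  0.07] q6 -0.6
[0.0, -0.14, 0.56] 1.1 turn 1.38
```

View pics/p9.png

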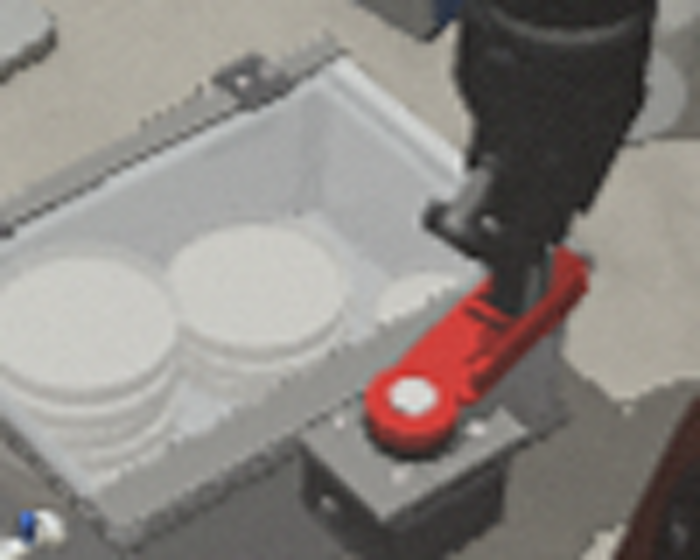

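Call:
jog_arm:
  deltas:
    - [0,0.15,0,0,0,0,0]
    - [0,0.3,0,0,0,0,0]
    - [0,0.45,0,0,0,0,0]
    - [0,0.5,-0.5,0,0,0,0]
    - [0,0.5,-2.5,0,0,0,0]
    - [0,0.5,-5,0,0,0,0]

```text
time: 21.8
eef_pos: [0.4711, -0.1301, 0.1754]
tool_rot: [-2.151, -2.284, 0.002]
wrist_force: [0.6, -0.4, -0.8]
grip_width: -0.0002
```

```bash
python3 arc.py .02 1 .1203; python3 - <<'E'
from h import *
from rig import eyes
c=eyes.capture("scene"); a=c["img"][:,:,::-1][150:230,265:365]
cv2.imwrite("pics/p10.png",cv2.resize(a,None,fx=7,fy=7,interpolation=cv2.INTER_CUBIC))
E
```

```text
t 21.8 r 0.0703 phi -1.493 turned 1.323 head-pi -1.511 z 0.1754 Fz -0.77 F cw -0.55 F out 0.44 tz [ 0.02 -0.04 -0.  ] q6 -0.6
[-0.01, -0.12, 5.51] 1.1 turn 1.34
```

View pics/p10.png

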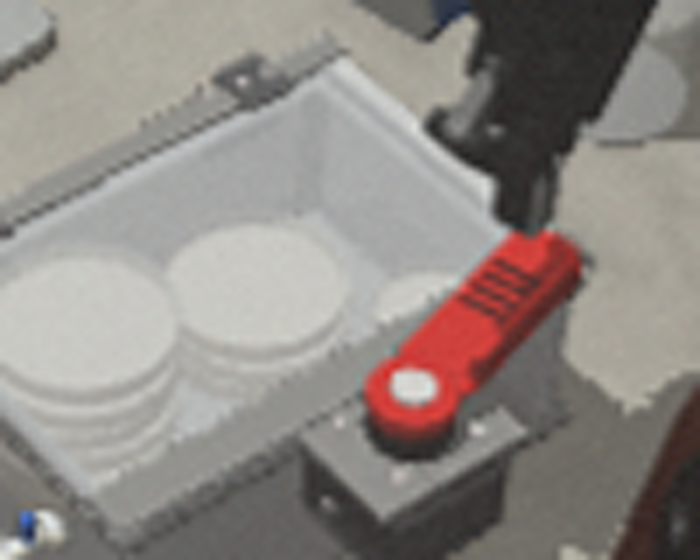

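Call:
jog_arm:
  deltas:
    - [0,0,-4,0,0,0,0]
    - [0,0,-8,0,0,0,0]
    - [0,4,-11,0,0,0,0]
    - [0,8,-11,0,0,0,0]
    - [0,12,-11,0,0,0,0]
    - [0,16,-11,0,0,0,0]
    - [0,20,-11,0,0,0,0]
    - [0,20,-11,0,0,0,0]

```text
time: 22.65
eef_pos: [0.6747, -0.1184, 0.2796]
tool_rot: [-2.148, -2.283, 0.004]
wrist_force: [-0.6, 0.1, -0.7]
grip_width: 0.0
```

```bash
python3 - <<'E'
from h import *
from rig import eyes,status
ims={}
for n in ("top","scene"):
    c=eyes.capture(n); img=c["img"][:,:,::-1]; ims[n]=img; cv2.imwrite(f"pics/{n}3.png",img)
    a=img[170:260,250:360] if n=="top" else img[130:260,235:385]
    k=7 if n=="top" else 5
    cv2.imwrite(f"pics/{n}3c.png",cv2.resize(a,None,fx=k,fy=k,interpolation=cv2.INTER_CUBIC))
def stud(img):
    a=img[195:215,312:335].astype(int); m=(a.min(2)>190); 
    g=cv2.cvtColor(img[195:215,312:335].copy(),cv2.COLOR_BGR2GRAY)
    # white stud enclosed in red: weight by green channel within red neighbourhood
    w=np.clip(a[:,:,1]-90,0,None)*((a[:,:,2]>150)); 
    ys,xs=np.nonzero(m); return ys.mean()+195,xs.mean()+312,len(xs)
print("up",stud(cv2.imread("pics/scene2.png")),"now",stud(ims["scene"]))
def p(h): return proj("scene",np.array([.4657,-.06,.139-h]))[0]
print(p(0),p(.002),p(.006))
print(status.sense()["wrist_force"].round(2))
E
```

```text
up (np.float64(204.8181818181818), np.float64(323.90909090909093), 11) now (np.float64(nan), np.float64(nan), 0)
[323.83283855 204.43932945] [323.78628572 204.90689297] [323.69351343 205.83867174]
[0.4  0.11 0.98]<stdin>:14: RuntimeWarning: Mean of empty slice.
  ret = ret.dtype.type(ret / rcount)
```

View pics/top3c.png

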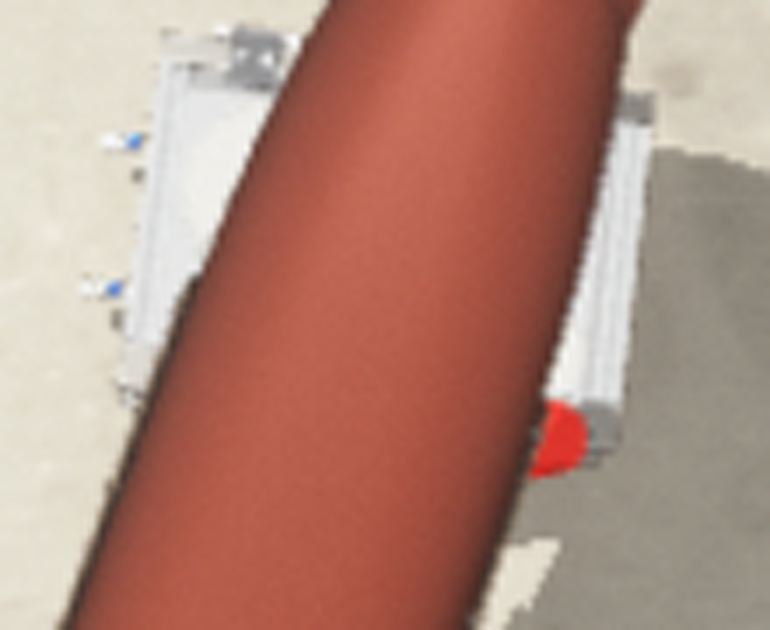

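View pics/scene3c.png

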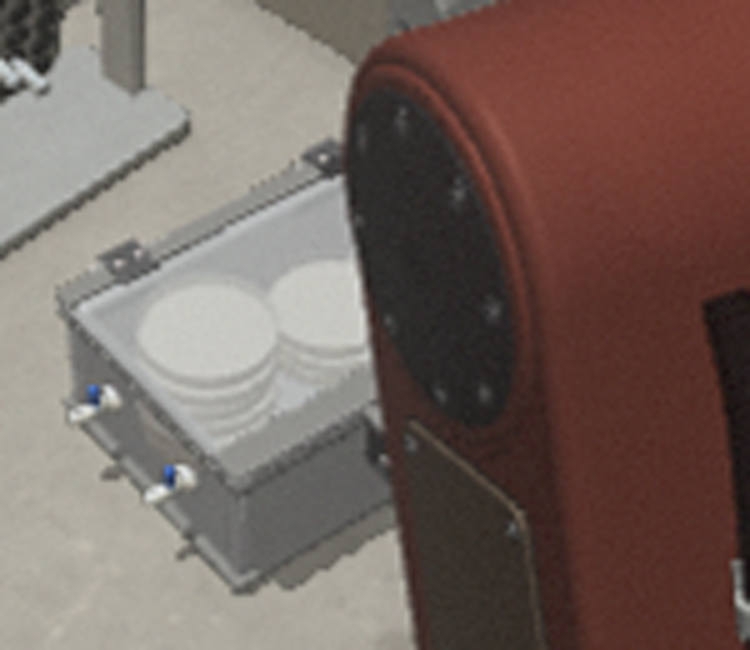

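Call:
jog_arm:
  deltas:
    - [4.5,0,0,0,0,0,0]
    - [9,-2,0,0,0,0,0]
    - [13.5,-4,0,0,0,0,0]
    - [18,-6,0,0,0,0,0]
    - [22.5,-8,0,0,0,0,0]
    - [27,-10,0,0,0,0,0]
    - [28,-11,0,0,0,0,0]
    - [28,-11,0,0,0,0,0]
    - [28,-11,0,0,0,0,0]

```text
time: 23.65
eef_pos: [0.5451, 0.1534, 0.2871]
tool_rot: [2.153, 2.286, 0.001]
wrist_force: [0.3, -0.3, 0.5]
grip_width: -0.0001
```

```bash
python3 - <<'E'
from h import *
from rig import eyes,status
ims={}
for n in ("top","scene"):
    c=eyes.capture(n); img=c["img"][:,:,::-1]; ims[n]=img; cv2.imwrite(f"pics/{n}4.png",img)
    a=img[170:260,250:360] if n=="top" else img[130:260,235:385]
    k=7 if n=="top" else 5
    cv2.imwrite(f"pics/{n}4c.png",cv2.resize(a,None,fx=k,fy=k,interpolation=cv2.INTER_CUBIC))
# stud shift by sub-pixel template match on the enlarged pictures
k=10
A=cv2.resize(cv2.imread("pics/scene2.png")[185:225,305:345],None,fx=k,fy=k,interpolation=cv2.INTER_CUBIC)
B=cv2.resize(np.ascontiguousarray(ims["scene"][185:225,305:345]),None,fx=k,fy=k,interpolation=cv2.INTER_CUBIC)
t=A[150:250,150:230]; r=cv2.matchTemplate(B,t,cv2.TM_CCOEFF_NORMED); _,s,_,l=cv2.minMaxLoc(r); print("stud shift px",(l[0]-150)/k,(l[1]-150)/k,s)
# lid/chamber shift check
A=cv2.imread("pics/scene2.png")[150:215,250:295]; B=ims["scene"][150:215,250:295]
print("lid diff",np.abs(A.astype(int)-B).mean())
print(status.sense()["wrist_force"].round(2))
E
```

```text
stud shift px 0.3 0.2 0.7769232988357544
lid diff 8.36968660968661
[-0.53 -0.41 -0.14]
```

View pics/top4c.png

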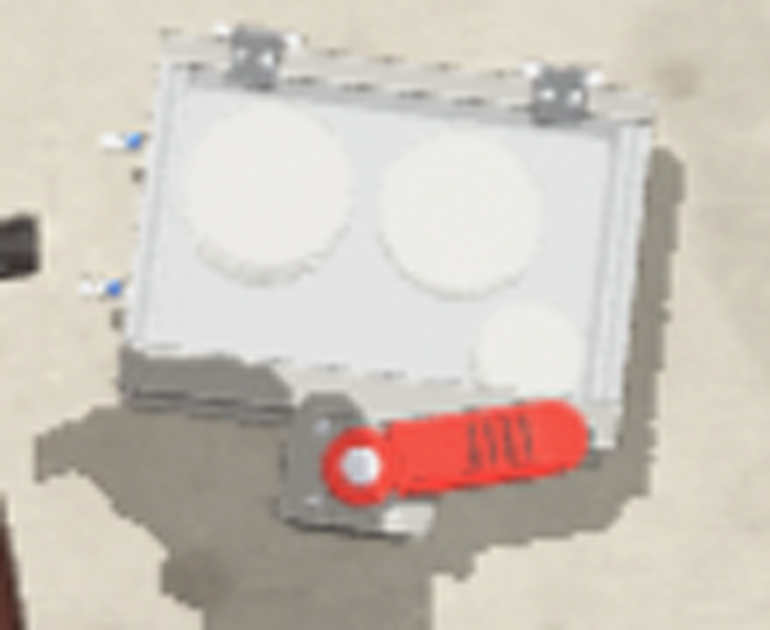

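View pics/scene4c.png

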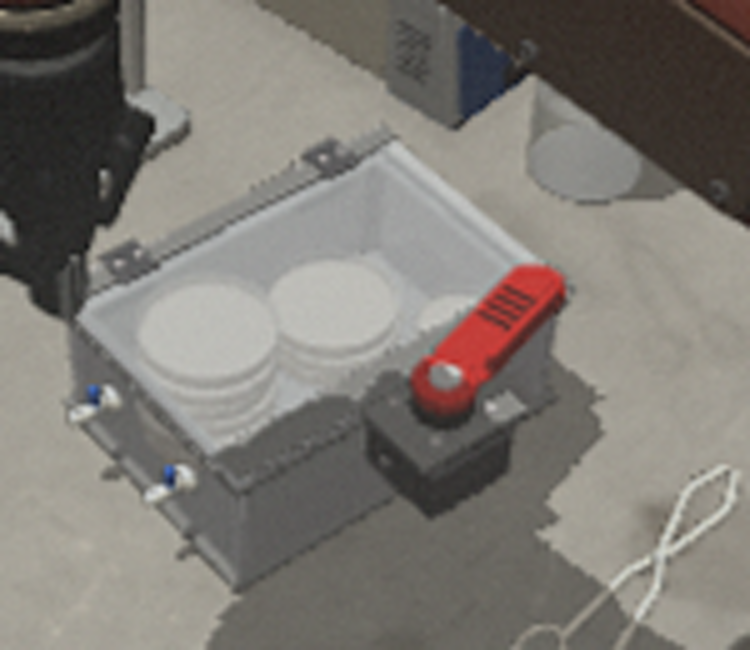

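```bash
python3 - <<'E'
import cv2,numpy as np
A=cv2.imread("pics/top0.png").astype(int); B=cv2.imread("pics/top4.png").astype(int)
for n,(x,y) in dict(cup=(388,200),beaker=(210,155),amber=(173,217),white=(161,235),dish=(394,253)).items():
    print(n,np.abs(A-B)[y-15:y+15,x-15:x+15].mean().round(2))
k=14
for n in ("scene2","scene4"):
    a=cv2.imread(f"pics/{n}.png")[190:220,305:350]; cv2.imwrite(f"pics/{n}s.png",cv2.resize(a,None,fx=k,fy=k,interpolation=cv2.INTER_CUBIC))
E
```

```text
cup 4.76
beaker 7.33
amber 2.81
white 3.21
dish 4.63
```

View pics/scene2s.png

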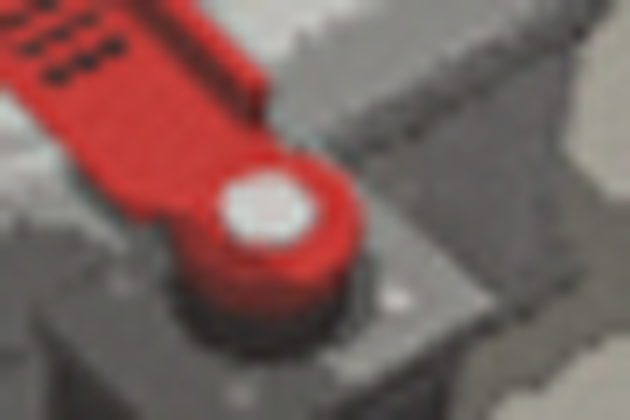

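View pics/scene4s.png

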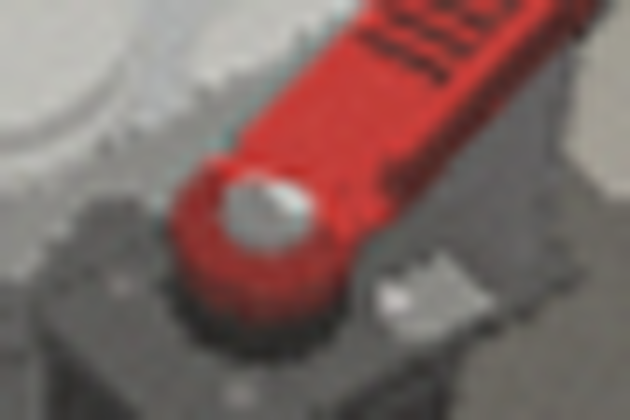

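```bash
python3 - <<'E'
import cv2,numpy as np
A=cv2.imread("pics/top0.png")[120:260,130:270]; B=cv2.imread("pics/top4.png")[120:260,130:270]
cv2.imwrite("pics/cmp.png",cv2.resize(np.hstack([A,B]),None,fx=2.8,fy=2.8))
E
```

```text
(no output)
```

View pics/cmp.png

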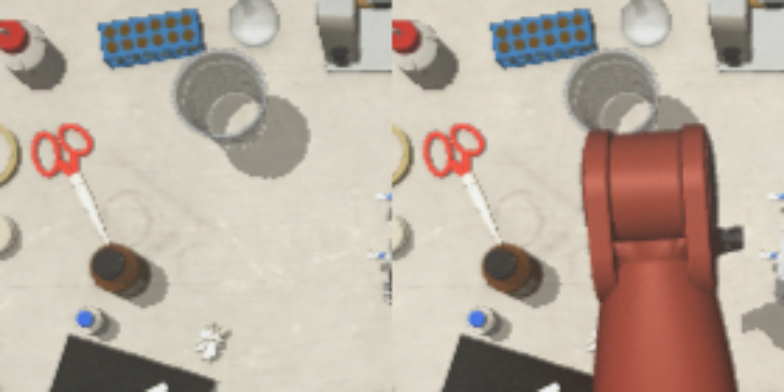

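The bystanders are unmoved: the cup at about (220,90) and the bottles are the same in both halves, and only the arm overlaps the view. The arm is clear of everything, so I hand in.

```bash
python3 -c "
from rig import manip
print(manip.finish_job())"
```

```text
the job is handed in; nothing more can be done
None
```

The lid is down and the latch looks locked; I handed the job in at about 24 s.

- **Lid:** I pushed it down along its arc with the closed fingertip at the left front corner, slowing to about 1 mm per step at the end. It took 1–3 N on the way and about 23 N for a moment when it met the gasket stop. That was a firmer touch than I intended, but the approach was slow.
- **Latch:** I pressed the lever about 7–8 mm (10 N) and turned it clockwise until the push rose to about 8 N against the stop, with the tip at about 1.33 rad. Then I lifted off. As the tip rose it rubbed on the fence, with about 10 N sideways and 6 N upward for a moment, so I backed it off before clearing the lever.

**Last checks:**
- **Lid:** the pictures show it lying flat.
- **Lever:** it stands at about 1.28 rad by the top view. Its stud sits about 1.5 mm lower than when it was fully up, which fits the locked 2 mm and not the unlocked 6 mm. That shift is only about 0.4 pixel, and I did not test the lock by touch.
- **Other things:** the cup, bottles, beaker and dish stack show no sign of having moved in the before-and-after top pictures. I checked the beaker and dish stack only by comparing pixels.
- **Arm:** it stood clear of everything, with no force on the wrist.

**Disagreement:** `manip.tips_ahead` says the fingertips are 25 mm ahead of the tool point. In the pictures and at contact they were about 5–10 mm behind it. My first try for the lid missed it because of this, so I worked from the contact heights afterwards.

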